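Load the sherd drying rail

TASK

Get the washed sherds up to dry: first stand the bottle and the jar upright in the grey tray, as they block the space in front of the rail's loading end. Then hook each hanging carrier onto the bare loading section of the rail, between the end post and the wide tape band, and slide it along to one of the narrow tape marks, one carrier to a mark; past the wide band a carrier must not be lifted off or over the rail. Keep the carriers upright and leave everything else on the table where it is.

Things in the scene. Friction and masses are not known exactly. Their poses are not given: they have to be found in the camera images.
- rail: Fixed drying rail: level steel bar, 16 mm diameter, axis 200 mm above the table, on two thin posts (rail y = -245 and +280 mm). Origin on the table below the bar; y runs along the bar, -x faces the robot. Blue tape on the bar: one WIDE band (y = -110 to -80 mm) and three narrow 10 mm bands, the marks. Bare bar from the -y post to the wide band: the loading section.
- loading (a point): Middle of the loading section, on the bar's axis (rail frame y = -165 mm).
- mark0 (a point): Centre of the first narrow band after the wide one, on the bar's axis (rail frame y = -15 mm).
- mark1 (a point): Centre of the second narrow band, on the bar's axis (rail frame y = 90 mm).
- mark2 (a point): Centre of the third narrow band, farthest from the loading section, on the bar's axis (rail frame y = 195 mm).
- carrier_a: Hanging carrier, 0.3 kg, may be absent. Tray 70 (x) by 84 (y) by 30 mm high; a 24 mm wide steel strap rises from its -x edge (x = -35 mm, to z = 131) to a hook over the tray, on top of which stands a wooden grip block 16 (x) by 24 (y) mm, z = 166 to 222 mm; grip it at z = 197 mm. Origin: centre of the tray underside. Hangs with its strap on the robot side of the rail, its x along rail x.
- carrier_a_hook (a point): Point inside that carrier hook where the rail axis lies when it hangs, 150 mm above the carrier origin. The hook is an inverted V of 4 mm strap, peak underside 161 mm, with a lip at x = +20 mm reaching down to z = 132 mm: the rail enters below the lip, from the +x side, with the carrier raised 30 to 40 mm above its hanging height, then lower it.
- carrier_b: Hanging carrier, 0.3 kg, may be absent. Tray 70 (x) by 84 (y) by 30 mm high; a 24 mm wide steel strap rises from its -x edge (x = -35 mm, to z = 131) to a hook over the tray, on top of which stands a wooden grip block 16 (x) by 24 (y) mm, z = 166 to 222 mm; grip it at z = 197 mm. Origin: centre of the tray underside. Hangs with its strap on the robot side of the rail, its x along rail x.
- carrier_b_hook (a point): Point inside that carrier hook where the rail axis lies when it hangs, 150 mm above the carrier origin. The hook is an inverted V of 4 mm strap, peak underside 161 mm, with a lip at x = +20 mm reaching down to z = 132 mm: the rail enters below the lip, from the +x side, with the carrier raised 30 to 40 mm above its hanging height, then lower it.
- carrier_c: Hanging carrier, 0.3 kg, may be absent. Tray 70 (x) by 84 (y) by 30 mm high; a 24 mm wide steel strap rises from its -x edge (x = -35 mm, to z = 131) to a hook over the tray, on top of which stands a wooden grip block 16 (x) by 24 (y) mm, z = 166 to 222 mm; grip it at z = 197 mm. Origin: centre of the tray underside. Hangs with its strap on the robot side of the rail, its x along rail x.
- carrier_c_hook (a point): Point inside that carrier hook where the rail axis lies when it hangs, 150 mm above the carrier origin. The hook is an inverted V of 4 mm strap, peak underside 161 mm, with a lip at x = +20 mm reaching down to z = 132 mm: the rail enters below the lip, from the +x side, with the carrier raised 30 to 40 mm above its hanging height, then lower it.
- bottle: White plastic bottle, 54 mm diameter up to z = 94 mm, 126 mm high with its narrow cap, standing. Origin: centre of its underside. Grip it at about z = 80 mm.
- jar: Clear jar with a white lid, 62 mm diameter, 100 mm high, standing. Origin: centre of its underside. Grip it at about z = 60 mm.
- tray: Fixed grey open supplies tray, 190 (x) by 120 (y) by 30 mm high, 4 mm walls and a floor about 4 mm thick. Origin: centre of its underside.
- tape_roll: Bystander: roll of blue tape, 90 mm diameter, 24 mm high, lying flat, behind the rail.
- brush: Bystander: brush 170 mm long, lying.
- sherd_big: Bystander: brown flat sherd, 76 mm, 9 mm thick.
- sherd_dark: Bystander: dark flat sherd, 64 mm, 9 mm thick, lying under the rail.
- sherd_rim: Bystander: pale flat sherd, 68 mm, 9 mm thick.
- bowl: Bystander: terracotta bowl, 100 mm diameter, 50 mm high, behind the rail.
- glue: Bystander: orange glue bottle, 44 mm diameter, 120 mm high, behind the rail.

How it is judged:
On the way, in this order (a step that is already met when the one before it is completed fails the run):
1. the bottle and the jar stand upright and at rest on the floor of the grey tray (x of bottle in the frame of tray between -0.085 and 0.085 m and y of bottle in the frame of tray between -0.05 and 0.05 m and z of each of bottle, jar in the frame of tray below 0.015 m and angle between each of bottle, jar's own z axis and vertical below 0.15 rad and linear speed of each of bottle, jar below 0.03 m/s and x of jar in the frame of tray between -0.085 and 0.085 m and y of jar in the frame of tray between -0.05 and 0.05 m), for 0.2 s.
2. a carrier is hooked on the rail in the loading section (hook point within 10 mm of the bar's axis, before the end of the wide band) (((y of carrier_a_hook in the frame of loading between -0.07 and 0.085 m and x of carrier_a_hook in the frame of loading between -0.01 and 0.01 m and z of carrier_a_hook in the frame of loading between -0.01 and 0.01 m) or (y of carrier_b_hook in the frame of loading between -0.07 and 0.085 m and x of carrier_b_hook in the frame of loading between -0.01 and 0.01 m and z of carrier_b_hook in the frame of loading between -0.01 and 0.01 m) or (y of carrier_c_hook in the frame of loading between -0.07 and 0.085 m and x of carrier_c_hook in the frame of loading between -0.01 and 0.01 m and z of carrier_c_hook in the frame of loading between -0.01 and 0.01 m))), for 0.2 s.
At the end, for the whole second after the job is handed in: Every carrier present hangs at rest and upright (8 degrees), hook point within 12 mm of the centre of a narrow mark, one carrier to a mark; the bottle and jar stand upright (8 degrees) and at rest on the grey tray's floor, centres 10 mm or more inside its edges (all of step 1 and (distance between carrier_a_hook and mark0 below 0.012 m or distance between carrier_a_hook and mark1 below 0.012 m or distance between carrier_a_hook and mark2 below 0.012 m) and angle between each of carrier_a, carrier_b, carrier_c's own z axis and vertical below 0.15 rad and linear speed of each of carrier_a, carrier_b, carrier_c below 0.06 m/s and (distance between carrier_b_hook and mark0 below 0.012 m or distance between carrier_b_hook and mark1 below 0.012 m or distance between carrier_b_hook and mark2 below 0.012 m) and (distance between carrier_c_hook and mark0 below 0.012 m or distance between carrier_c_hook and mark1 below 0.012 m or distance between carrier_c_hook and mark2 below 0.012 m)); the robot touches nothing.
It fails at once if a carrier is raised over 20 mm above its hanging height beyond the wide band, within 60 mm either side of the rail ((y of carrier_a_hook in the frame of loading above 0.085 m and x of carrier_a_hook in the frame of loading between -0.06 and 0.06 m and z of carrier_a_hook in the frame of loading above 0.02 m) or (y of carrier_b_hook in the frame of loading above 0.085 m and x of carrier_b_hook in the frame of loading between -0.06 and 0.06 m and z of carrier_b_hook in the frame of loading above 0.02 m) or (y of carrier_c_hook in the frame of loading above 0.085 m and x of carrier_c_hook in the frame of loading between -0.06 and 0.06 m and z of carrier_c_hook in the frame of loading above 0.02 m)).
It fails at once if a carrier is tipped more than 45 degrees, spilling its sherds (angle between any of carrier_a, carrier_b, carrier_c's own z axis and vertical above 0.785 rad).
It fails at once if a bystander (tape roll, brush, loose sherds, bowl, glue bottle) is pushed over 30 mm from its place (distance of any of tape_roll, brush, sherd_big, sherd_dark, sherd_rim, bowl, glue from where it was at the start of the episode above 0.03 m).
Of carrier_a, carrier_b, carrier_c only 2 to 3 are there at a start; the rules pass over those that are not, and their reading is None.
At some moment in a run one of carrier_a, carrier_b, carrier_c may be knocked a few centimetres aside while the robot is not near it.
Once in a run the grip may slacken for a moment while it holds something.
It also fails if it takes over 210 s, if anything falls off the work surface, if the arm or the gripper's body presses on something with over 40 N, if the wrist force passes 120 N, or if a joint passes its speed limit or range.

ROBOT

A 6-joint arm with a two-finger parallel gripper is mounted at the origin on the work surface. World frame = base frame: x ahead of the robot, y to its left, z up, the work surface at z = 0. Lengths are in m, angles in rad, forces in N, time in s.
With the tool pointing down it reaches from about 0.25 to 0.725 m from the base axis. Payload 4 kg.
Tool frame: the origin (TCP) lies on the centre line of the jaws, within the pads' length; the fingertips stand 22 mm ahead of it and the grasp point (between the pads) lies 3 mm ahead of it (bot.tip_reach is the distance from the TCP to the fingertips, in m); z points along the fingers, y is the line along which they close (so a half turn about z gives the same grasp; the last joint's range is limited). The gripper opens to 85 mm and grips with 20 to 120 N. Pads are 22 mm wide; open, the fingers measure 114 mm over their backs; the gripper's body (76 mm by 85 mm) begins 54 mm behind the grasp point. The pads swing forward as they close: fully open they stand 13 mm farther back than shut.
Start: joints at [-1.197, 0.241, 0.005, 1.335, 0, 1.571], TCP at [0.183, -0.465, 0.253] pointing down, gripper open.
Joint ranges: [-2.72, 2.72], [-1.05, 1.87], [-1.09, 1.28], [-1.99, 2.15], [-1.42, 1.44], [-3.14, 3.14]. Speed limits (rad/s): [2.79, 2.79, 3.14, 3.14, 3.14, 3.14].

INTERFACE

Orientations are given as a unit quaternion [x, y, z, w].
In Python, from workcell import bot gives the robot as it stands. The module is installed in compiled form; this text tells all that it offers.
- The arm moves only by the tool apply_moves, never from a script. Its argument "commands" is a list of rows, each a list of 4 numbers: the shift along the tool's x, y, z scaled (see below), then the turn about the tool's z scaled (see below). In form: [[tx, ty, tz, roll], ...]. A call has exactly 5 rows; each row shifts and turns the commanded pose from where the row before left it, along the tool's axes as they then stand; what a row does not reach is not made up. The controller multiplies each number of a shift by 20 mm and each number of a turn by 60 degrees. A row lasts 1/12 s, in which the tool goes at most 41.7 mm and 7.16 degrees, less where a joint would pass 70% of its speed; a pose out of reach is approached as far as the arm can. A call with a number of a shift or a turn outside -1 to 1 is refused whole. A call with a gripper value outside its range is refused whole. "claw" is the closure, from 0 (fully open) to 1 (shut), set as the call begins (left out, the last holds). The fingers move at their own pace and stop on an object; the grip force is fixed at half the most. Time passes only in rows, so rows that do not move let the fingers close, or fill a call up. It gives the time, the measured TCP pose, the force, the opening and the grip force at its end, in the units of the state.
- bot.get_obs(): the state, without advancing time (a new reading comes with each control period).
- bot.camera(name): name is "side" or "top"; returns a dict with "image" (480x640x3 uint8, blue, green, red), "camera_matrix" (3x3 intrinsics, pixels), "R" (3x3) and "t" (3): a world point X has camera coordinates R X + t. Camera axes: x right, y down, z forward; pixel columns grow to the right and rows downward; lengths in m; the calibration is good to about 2 mm. A picture is of the moment at which its call begins. There is no depth.
- bot.job_done(): hands the job in; it is judged then, once.
The state is a dict: "clock": time; "joint_pos": joint angles; "joint_vel": joint speeds; "tau": joint torques, N m; "eef_pos": TCP position; "tool_rot": TCP orientation; "ft_force": force on the tool from outside, world axes, zero at the start; "ft_torque": the same for the moment, N m; "grip_width": finger opening in m; "grasp_force": force on a finger pad.
Only numpy, scipy, OpenCV 4.12 (cv2) and the standard library are available. Lean on these libraries where they do the work, as an engineer would, in place of code of your own. Each camera call takes 0.05 s, during which the arm holds its last target. There are 200 camera calls.

## Working session

There is one attempt and no reset: what is moved stays moved. The work goes in short steps, Python scripts to look and compute and a tool call to move; the robot and the scene stay as the last step left them, time stands still between calls to the robot, and variables do not carry over. Pictures are saved under pics/ and viewed, at most 14 in all, crops included, and the job is handed in when it is done.

Besides the shell and the picture viewer there is one more tool, called as name([rows], argument=value, ...), one row to a line, values as JSON. apply_moves: Moves the arm, as the interface text tells. Shifts and turns lie within -1 to 1; 1 stands for 20 mm of shift or 60 degrees of turn. Its arguments: {"type":"object","properties":{"commands":{"type":"array","items":{"type":"array","items":{"type":"number","minimum":-1,"maximum":1}}},"claw":{"type":"number"}},"required":["commands"]}

```bash
mkdir -p pics; ls; python3 - <<'E'
from workcell import bot
import cv2,numpy as np,pickle
o=bot.get_obs()
for k,v in o.items(): print(k,np.round(v,4))
print(bot.tip_reach)
for n in("top","side"):
    c=bot.camera(n); cv2.imwrite(f"pics/{n}0.png",c["image"]); pickle.dump(c,open(f"{n}0.pkl","wb"))
    print(n,c["camera_matrix"],c["R"],c["t"],-c["R"].T@c["t"])
E
```

```text
pics
clock 0.0
joint_pos [-1.197   0.2414  0.0037  1.3352 -0.      1.5708]
joint_vel [-0.0004 -0.0004  0.0001  0.0005 -0.0007 -0.0008]
tau [ 7.00000e-04 -3.72315e+01  2.52409e+01  1.70000e-02  0.00000e+00
 -0.00000e+00]
eef_pos [ 0.1824 -0.4649  0.2524]
tool_rot [ 9.826e-01  1.858e-01 -2.000e-04 -1.000e-03]
ft_force [-0.5069 -0.3699 -0.2792]
ft_torque [-0.0484  0.0068 -0.027 ]
grasp_force 0.0
grip_width 0.0855
0.022
top [[513.83216788   0.         312.45466352]
 [  0.         513.83216788 234.7226771 ]
 [  0.           0.           1.        ]] [[-0.09726067 -0.99524118  0.00594629]
 [-0.97511458  0.0940944  -0.20074311]
 [ 0.1992283  -0.02532273 -0.97962587]] [0.07142078 0.61244651 1.12471468] [0.38007696 0.04193395 1.22431932]
side [[580.85907638   0.         323.08526568]
 [  0.         580.85907638 244.53650076]
 [  0.           0.           1.        ]] [[ 0.99859803 -0.04991046  0.01763304]
 [-0.0101051  -0.50673474 -0.8620428 ]
 [ 0.05196023  0.86065606 -0.50652866]] [-0.59013968  0.15753312  1.39950043] [ 0.51818584 -1.15411516  0.85509332]
```

View pics/top0.png

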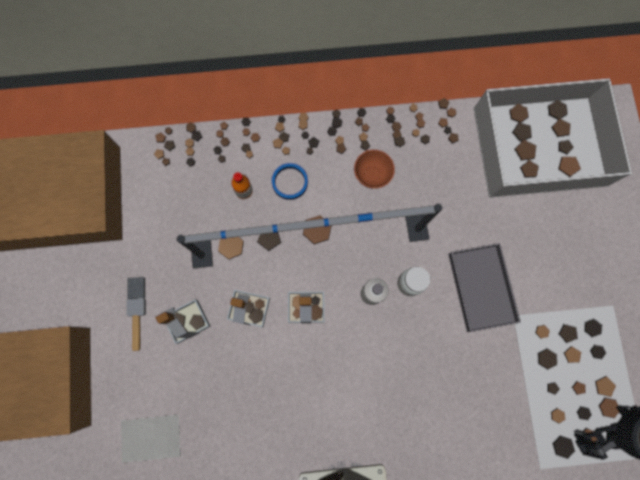

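View pics/side0.png

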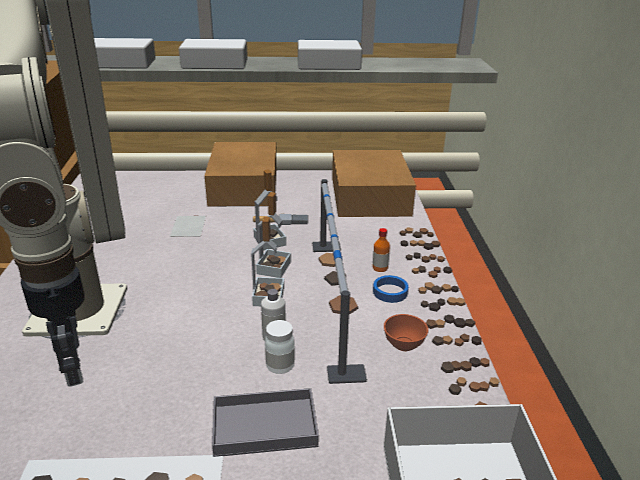

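The top view shows three carriers at about (186,321), (249,309) and (306,307), the bottle at (375,291), the jar at (415,280), the tray at (484,288), and the rail from (182,238) to (437,208). I'll zoom in for precise pixels.

```bash
cat > h.py <<'E'
import numpy as np,cv2,pickle
from scipy.optimize import least_squares
def load(n): return pickle.load(open(n+".pkl","rb"))
def atz(c,u,v,z):
    C=-c["R"].T@c["t"]; d=c["R"].T@np.linalg.solve(c["camera_matrix"],[u,v,1]); return C+d*(z-C[2])/d[2]
def proj(c,X):
    p=c["camera_matrix"]@(c["R"]@np.asarray(X,float)+c["t"]); return p[:2]/p[2]
def tri(c1,p1,c2,p2):
    P=[c["camera_matrix"]@np.c_[c["R"],c["t"]] for c in(c1,c2)]
    X=cv2.triangulatePoints(P[0],P[1],np.float64(p1),np.float64(p2)).ravel(); X=X[:3]/X[3]
    return X, np.hypot(*(proj(c1,X)-p1))
def crop(c,x0,y0,w,h,s,name):
    im=cv2.resize(c["image"][y0:y0+h,x0:x0+w],None,fx=s,fy=s,interpolation=cv2.INTER_CUBIC)
    step=20
    for x in range((x0//step+1)*step,x0+w,step): cv2.putText(im,str(x),((x-x0)*s,8),0,.35,(0,0,255),1); im[:14,(x-x0)*s]=(0,0,255)
    for y in range((y0//step+1)*step,y0+h,step): cv2.putText(im,str(y),(0,(y-y0)*s),0,.35,(0,0,255),1); im[(y-y0)*s,:14]=(0,0,255)
    cv2.imwrite("pics/"+name+".png",im)
E
python3 - <<'E'
from h import *
crop(load("top0"),145,195,300,150,2,"t1") if 0 else None
t,s=load("top0"),load("side0")
a=t["image"];
crop(t,150,200,200,150,4,"topcrop"); crop(s,205,160,180,150,4,"sidecrop")
crop(t,340,190,190,150,4,"topcrop2")
E
```

```text
(no output)
```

View pics/topcrop.png

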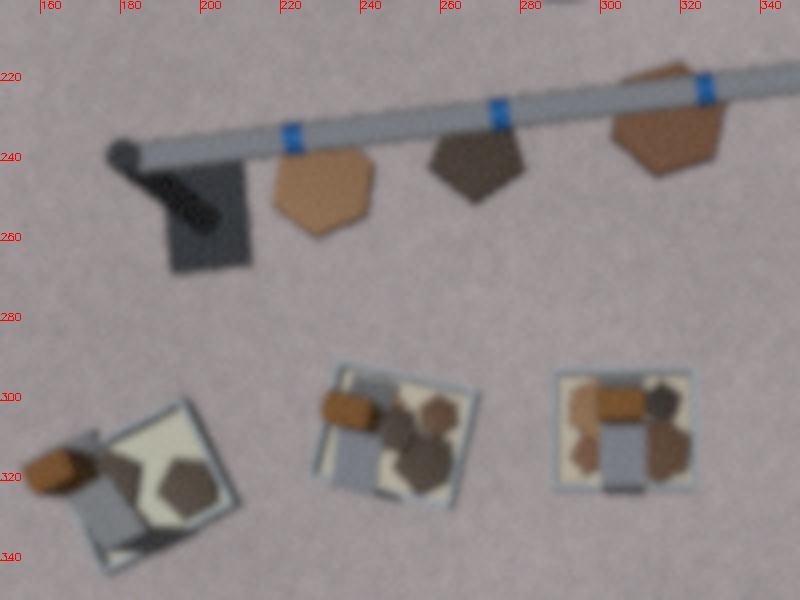

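View pics/sidecrop.png

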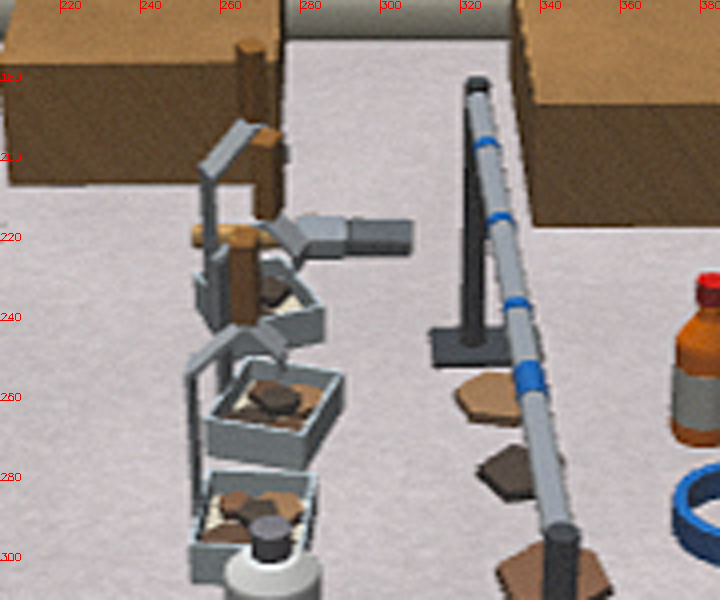

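View pics/topcrop2.png

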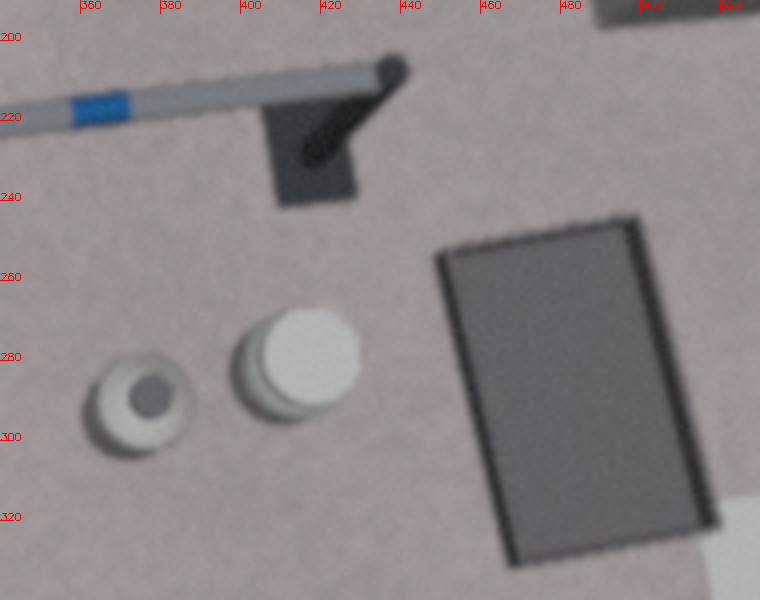

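```bash
cat > fit.py <<'E'
from h import *
t,s=load("top0"),load("side0")
for n,p,q in [("mark2",(223,234.2),(326.5,195.5)),("mark1",(275,228.2),(329.8,214.2)),("mark0",(326.2,222),(334,236)),("wide",(365.5,217.2),(337.5,254.3)),
 ("jarlid",(417.8,279.2),(279.5,329)),("cap",(378,289),(272.5,291.5))]:
    X,e=tri(t,p,s,q); print(n,X.round(4),round(e,2))
print("jar@.1",atz(t,417.8,279.2,.1),"cap@.126",atz(t,378,289,.126), atz(s,279.5,329,.1),atz(s,272.5,291.5,.126))
tc=np.array([atz(t,*p,.03) for p in[(449.2,253.5),(499.2,244.5),(519.5,321.2),(467.5,331.5)]])
print("tray",tc.round(4),tc.mean(0)); print([np.linalg.norm(tc[i]-tc[i-1]).round(3) for i in range(4)])
M=np.array([atz(t,*p,.2)[:2] for p in[(365.5,217.2),(326.2,222),(275,228.2),(223,234.2)]]); Y=np.array([-.095,-.015,.09,.195])
def f(q): return (M-(q[:2]+np.outer(Y,[-np.sin(q[2]),np.cos(q[2])]))).ravel()
r=least_squares(f,[.5,0,0]); print("rail",r.x, (r.fun*1000).round(1))
for n,P in dict(C1=[(289,293),(322.7,293),(322.7,322.5),(289,322.5)],C2=[(235,292),(269,299),(263,327),(229,319)],C3=[None,(195,300),(209.5,326),(177,343.5)]).items():
    # model corners order: (+x,+y),(+x,-y),(-x,-y),(-x,+y)
    best=None
    K=[(.035,.042),(.035,-.042),(-.035,-.042),(-.035,.042)]
    idx=[i for i in range(4) if P[i]]
    def g(q):
        R=np.array([[np.cos(q[2]),-np.sin(q[2])],[np.sin(q[2]),np.cos(q[2])]])
        return np.concatenate([proj(t,[*(R@K[i]+q[:2]),.03])-P[i] for i in idx])
    r=least_squares(g,[.3,.1,0]); q=r.x
    if n=="C3": pass
    d=q[2]; 
    R=np.array([[np.cos(d),-np.sin(d)],[np.sin(d),np.cos(d)]])
    print(n,q.round(4),np.degrees(d).round(1),"res",r.fun.round(1),"block@.222 top",proj(t,[*q[:2],.222]).round(1),"side",proj(s,[*q[:2],.222]).round(1))
E
python3 fit.py
```

```text
mark2 [0.6057 0.1953 0.2071] 0.14
mark1 [0.6078 0.0898 0.2078] 0.15
mark0 [ 0.611  -0.0147  0.2066] 0.18
wide [ 0.6132 -0.0954  0.2073] 0.19
jarlid [ 0.4883 -0.2083  0.0976] 0.39
cap [ 0.4726 -0.1144  0.126 ] 0.23
jar@.1 [ 0.48720647 -0.20784263  0.1       ] cap@.126 [ 0.47212909 -0.11438735  0.126     ] [ 0.48904136 -0.21118708  0.1       ] [ 0.47298151 -0.11424685  0.126     ]
tray [[ 0.547  -0.3056  0.03  ]
 [ 0.557  -0.4269  0.03  ]
 [ 0.3753 -0.443   0.03  ]
 [ 0.3639 -0.3201  0.03  ]] [ 0.46077047 -0.3739262   0.03      ]
[np.float64(0.184), np.float64(0.122), np.float64(0.182), np.float64(0.123)]
rail [6.11820646e-01 2.97064497e-05 2.57563147e-02] [ 0.2 -1.4 -0.1 -0.2 -0.3  0.2  0.1  1.4]
C1 [ 0.4536  0.0429 -0.0962] -5.5 res [-1.2 -0.6  1.3 -0.6  1.5  0.5 -1.5  0.6] block@.222 top [305.2 301.5] side [264.7 218.6]
C2 [ 0.4629  0.1735 -0.303 ] -17.4 res [-0.2 -1.5  1.2 -1.1  0.4  1.  -1.3  1.4] block@.222 top [237.6 303.3] side [270.3 194.2]
C3 [0.4486 0.3188 0.4224] 24.2 res [ 0.5 -0.9 -0.  -0.2 -0.4  1. ] block@.222 top [162.7 318.1] side [266.6 171.3]
```

Measured heights (lid 0.098, cap 0.126, bar about 0.2) and mark spacing agree with the text. The rail lies at x = 0.611 − 0.0258·y with y0 ≈ 0. I'll take the jar first.

apply_moves([
  [0,0,0,0.119],
  [0,0,0,0.119],
  [0,0,0,0.119],
  [0.5,0,0,0],
  [0,0,0,0],
], claw=0)

```text
clock: 0.52
eef_pos: [0.1938, -0.4654, 0.2529]
tool_rot: [1.0, 0.002, 0.0, -0.0]
ft_force: [0.1, -0.5, -0.3]
grip_width: 0.0856
grasp_force: 0.0
```

apply_moves([
  [0.98,-0.85,0,0],
  [0.98,-0.85,0,0],
  [0.98,-0.85,0,0],
  [0.98,-0.85,0,0],
  [0.98,-0.85,0,0],
])

```text
clock: 0.93
eef_pos: [0.2916, -0.3795, 0.2531]
tool_rot: [1.0, 0.002, -0.0, -0.0]
ft_force: [-0.1, -0.1, 0.3]
grip_width: 0.0858
grasp_force: 0.0
```

apply_moves([
  [0.98,-0.85,0,0],
  [0.98,-0.85,0,0],
  [0.98,-0.85,0,0],
  [0.98,-0.85,0,0],
  [0.98,-0.85,0,0],
])

```text
clock: 1.35
eef_pos: [0.3897, -0.2942, 0.2532]
tool_rot: [1.0, 0.002, -0.0, -0.0]
ft_force: [0.8, -0.6, -1.0]
grip_width: 0.0857
grasp_force: 0.0
```

apply_moves([
  [0,0,0,0],
  [0,0,0,0],
  [0,0,0,0],
  [0,0,0,0],
  [0,0,0,0],
])

```text
clock: 1.77
eef_pos: [0.3879, -0.2961, 0.2533]
tool_rot: [1.0, -0.0, -0.0, 0.0]
ft_force: [-0.2, -0.3, 0.8]
grip_width: 0.0854
grasp_force: 0.0
```

apply_moves([
  [0.98,-0.87,0,0],
  [0.98,-0.87,0,0],
  [0.98,-0.87,0,0],
  [0.98,-0.87,0,0],
  [0.98,-0.87,0,0],
])

```text
clock: 2.18
eef_pos: [0.4868, -0.2087, 0.2534]
tool_rot: [1.0, -0.001, 0.0, 0.0]
ft_force: [-0.0, -0.3, 0.8]
grip_width: 0.0854
grasp_force: 0.0
```

apply_moves([
  [0,0,0.95,0],
  [0,0,0.95,0],
  [0,0,0.95,0],
  [0,0,0.95,0],
  [0,0,0.95,0],
])

```text
clock: 2.6
eef_pos: [0.4862, -0.2093, 0.1576]
tool_rot: [1.0, -0.001, 0.0, 0.0]
ft_force: [-0.6, -0.3, -0.2]
grip_width: 0.0856
grasp_force: 0.0
```

apply_moves([
  [0,0,0.95,0],
  [0,0,0.95,0],
  [0,0,0.95,0],
  [0,0,0.95,0],
  [0,0,0.95,0],
])

```text
clock: 3.02
eef_pos: [0.4861, -0.2095, 0.0626]
tool_rot: [1.0, -0.001, 0.0, 0.0]
ft_force: [-0.1, -0.7, 0.1]
grip_width: 0.0853
grasp_force: 0.0
```

apply_moves([
  [0,0,0,0],
  [0,0,0,0],
  [0,0,0,0],
  [0,0,0,0],
  [0,0,0,0],
], claw=1)

```text
clock: 3.43
eef_pos: [0.487, -0.2089, 0.0642]
tool_rot: [1.0, -0.0, 0.001, 0.0]
ft_force: [-0.1, -0.6, -2.6]
grip_width: 0.06
grasp_force: 65.0
```

apply_moves([
  [0,0,0,0],
  [0,0,0,0],
  [0,0,0,0],
  [0,0,0,0],
  [0,0,0,0],
])

```text
clock: 3.85
eef_pos: [0.4869, -0.2087, 0.0638]
tool_rot: [1.0, -0.0, 0.0, 0.0]
ft_force: [-1.0, -0.2, 0.3]
grip_width: 0.0598
grasp_force: 65.3
```

apply_moves([
  [0,0,-0.6,0],
  [0,0,-0.6,0],
  [0,0,-0.6,0],
  [0,0,-0.6,0],
  [0,0,-0.6,0],
])

```text
clock: 4.27
eef_pos: [0.4862, -0.2082, 0.1234]
tool_rot: [1.0, 0.0, -0.001, -0.0]
ft_force: [-0.5, 0.0, -1.9]
grip_width: 0.0603
grasp_force: 65.5
```

apply_moves([
  [0.09,0.8,0,0],
  [0.09,0.8,0,0],
  [0.09,0.8,0,0],
  [0.09,0.8,0,0],
  [0.09,0.8,0,0],
])

```text
clock: 4.68
eef_pos: [0.4953, -0.2889, 0.1229]
tool_rot: [1.0, 0.0, -0.0, -0.0]
ft_force: [0.6, -0.4, -1.2]
grip_width: 0.0602
grasp_force: 65.5
```

apply_moves([
  [0.09,0.8,0,0],
  [0.09,0.8,0,0],
  [0.09,0.8,0,0],
  [0.09,0.8,0,0],
  [0.09,0.8,0,0],
])

```text
clock: 5.1
eef_pos: [0.5042, -0.3689, 0.1226]
tool_rot: [1.0, 0.0, -0.001, -0.001]
ft_force: [-0.2, -0.5, -2.1]
grip_width: 0.0603
grasp_force: 65.5
```

apply_moves([
  [0,0,0.5,0],
  [0,0,0.5,0],
  [0,0,0.5,0],
  [0,0,0.5,0],
  [0,0,0.5,0],
])

```text
clock: 5.52
eef_pos: [0.504, -0.3671, 0.0715]
tool_rot: [1.0, 0.0, -0.001, -0.001]
ft_force: [0.4, 0.3, -2.3]
grip_width: 0.0604
grasp_force: 65.5
```

apply_moves([
  [0,0,0.2,0],
  [0,0,0.05,0],
  [0,0,0,0],
  [0,0,0,0],
  [0,0,0,0],
])

```text
clock: 5.93
eef_pos: [0.5048, -0.3685, 0.0683]
tool_rot: [1.0, 0.0, 0.0, 0.0]
ft_force: [-0.2, 0.6, -2.0]
grip_width: 0.0603
grasp_force: 65.5
```

apply_moves([
  [0,0,0.08,0],
  [0,0,0,0],
  [0,0,0,0],
  [0,0,0,0],
  [0,0,0,0],
])

```text
clock: 6.35
eef_pos: [0.5051, -0.3687, 0.0678]
tool_rot: [1.0, -0.0, 0.001, 0.0]
ft_force: [-1.0, 1.5, 6.4]
grip_width: 0.06
grasp_force: 66.2
```

apply_moves([
  [0,0,0,0],
  [0,0,0,0],
  [0,0,0,0],
  [0,0,0,0],
  [0,0,0,0],
], claw=0)

```text
clock: 6.77
eef_pos: [0.5045, -0.3685, 0.0664]
tool_rot: [1.0, -0.0, -0.0, -0.0]
ft_force: [-0.0, -0.4, -0.1]
grip_width: 0.0857
grasp_force: 0.0
```

apply_moves([
  [0,0,-0.5,0],
  [0,0,-1,0],
  [0,0,-1,0],
  [0,0,-1,0],
  [0,0,-1,0],
])

```text
clock: 7.18
eef_pos: [0.5046, -0.3685, 0.1584]
tool_rot: [1.0, -0.0, 0.0, 0.0]
ft_force: [0.6, 0.1, -0.2]
grip_width: 0.0852
grasp_force: 0.0
```

apply_moves([
  [0,0,-1,0],
  [0,0,-1,0],
  [-0.12,-0.98,0,0],
  [-0.12,-0.98,0,0],
  [-0.12,-0.98,0,0],
])

```text
clock: 7.6
eef_pos: [0.4975, -0.3095, 0.1981]
tool_rot: [1.0, -0.0, 0.001, 0.0]
ft_force: [-0.0, 0.5, -1.0]
grip_width: 0.0853
grasp_force: 0.0
```

apply_moves([
  [-0.12,-0.98,0,0],
  [-0.12,-0.98,0,0],
  [-0.12,-0.98,0,0],
  [-0.12,-0.98,0,0],
  [-0.12,-0.98,0,0],
])

```text
clock: 8.02
eef_pos: [0.4853, -0.2108, 0.1976]
tool_rot: [1.0, -0.0, 0.0, 0.0]
ft_force: [-0.4, 0.4, -0.7]
grip_width: 0.0852
grasp_force: 0.0
```

apply_moves([
  [-0.12,-0.98,0,0],
  [-0.12,-0.98,0,0],
  [-0.12,-0.98,0,0],
  [-0.12,-0.98,0,0],
  [-0.12,-0.98,0,0],
])

```text
clock: 8.43
eef_pos: [0.4733, -0.1128, 0.1976]
tool_rot: [1.0, -0.0, 0.001, 0.0]
ft_force: [-0.4, -0.1, 0.4]
grip_width: 0.085
grasp_force: 0.0
```

apply_moves([
  [0,0,1,0],
  [0,0,1,0],
  [0,0,1,0],
  [0,0,1,0],
  [0,0,1,0],
])

```text
clock: 8.85
eef_pos: [0.4738, -0.1137, 0.0969]
tool_rot: [1.0, 0.0, 0.001, 0.0]
ft_force: [0.3, 0.3, 0.4]
grip_width: 0.0854
grasp_force: 0.0
```

apply_moves([
  [0,0,0.7,0],
  [0,0,0,0],
  [0,0,0,0],
  [0,0,0,0],
  [0,0,0,0],
])

```text
clock: 9.27
eef_pos: [0.4746, -0.114, 0.0842]
tool_rot: [1.0, -0.0, 0.001, 0.0]
ft_force: [0.6, 0.3, 0.3]
grip_width: 0.0854
grasp_force: 0.0
```

apply_moves([
  [0,0,0,0],
  [0,0,0,0],
  [0,0,0,0],
  [0,0,0,0],
  [0,0,0,0],
], claw=1)

```text
clock: 9.68
eef_pos: [0.474, -0.1136, 0.0837]
tool_rot: [1.0, 0.0, 0.001, -0.0]
ft_force: [-0.7, 2.1, 4.9]
grip_width: 0.0522
grasp_force: 62.8
```

apply_moves([
  [0,0,0,0],
  [0,0,0,0],
  [0,0,0,0],
  [0,0,-0.5,0],
  [0,0,-0.5,0],
])

```text
clock: 10.1
eef_pos: [0.4723, -0.1135, 0.1026]
tool_rot: [1.0, -0.0, -0.001, -0.0]
ft_force: [0.2, -0.5, -2.6]
grip_width: 0.0523
grasp_force: 63.3
```

apply_moves([
  [0,0,-0.5,0],
  [0,0,-0.5,0],
  [0,0,-0.5,0],
  [0,0,-0.5,0],
  [0,0,0,0],
])

```text
clock: 10.52
eef_pos: [0.475, -0.1141, 0.1454]
tool_rot: [1.0, -0.0, 0.002, 0.001]
ft_force: [0.9, -0.1, -2.3]
grip_width: 0.0527
grasp_force: 44.8
```

apply_moves([
  [-0.19,0.88,0,0],
  [-0.19,0.88,0,0],
  [-0.19,0.88,0,0],
  [-0.19,0.88,0,0],
  [-0.19,0.88,0,0],
])

```text
clock: 10.93
eef_pos: [0.454, -0.2024, 0.1426]
tool_rot: [1.0, 0.0, -0.0, -0.0]
ft_force: [0.9, 0.9, -2.7]
grip_width: 0.0523
grasp_force: 66.7
```

apply_moves([
  [-0.19,0.88,0,0],
  [-0.19,0.88,0,0],
  [-0.19,0.88,0,0],
  [-0.19,0.88,0,0],
  [-0.19,0.88,0,0],
])

```text
clock: 11.35
eef_pos: [0.4349, -0.2904, 0.1424]
tool_rot: [1.0, -0.0, -0.0, -0.0]
ft_force: [-0.2, -0.5, -2.6]
grip_width: 0.0524
grasp_force: 66.7
```

apply_moves([
  [-0.19,0.88,0,0],
  [-0.19,0.88,0,0],
  [-0.19,0.88,0,0],
  [-0.19,0.88,0,0],
  [-0.19,0.88,0,0],
])

```text
clock: 11.77
eef_pos: [0.4159, -0.3784, 0.1423]
tool_rot: [1.0, -0.0, -0.0, -0.0]
ft_force: [-0.1, -0.1, -3.1]
grip_width: 0.0521
grasp_force: 66.7
```

apply_moves([
  [0,0,0.5,0],
  [0,0,0.5,0],
  [0,0,0.5,0],
  [0,0,0.5,0],
  [0,0,0.5,0],
])

```text
clock: 12.18
eef_pos: [0.4161, -0.3765, 0.0911]
tool_rot: [1.0, 0.001, -0.001, -0.001]
ft_force: [-0.6, 0.2, -1.6]
grip_width: 0.0522
grasp_force: 66.9
```

apply_moves([
  [0,0,0.2,0],
  [0,0,0.05,0],
  [0,0,0,0],
  [0,0,0,0],
  [0,0,0,0],
])

```text
clock: 12.6
eef_pos: [0.4164, -0.3768, 0.0878]
tool_rot: [1.0, 0.0, -0.0, -0.0]
ft_force: [-1.0, 2.8, 2.0]
grip_width: 0.0523
grasp_force: 67.4
```

apply_moves([
  [0,0,0.03,0],
  [0,0,0,0],
  [0,0,0,0],
  [0,0,0,0],
  [0,0,0,0],
])

```text
clock: 13.02
eef_pos: [0.4164, -0.3769, 0.0878]
tool_rot: [1.0, 0.0, 0.0, -0.001]
ft_force: [-2.9, 3.9, 7.6]
grip_width: 0.0525
grasp_force: 67.9
```

apply_moves([
  [0,0,0,0],
  [0,0,0,0],
  [0,0,0,0],
  [0,0,0,0],
  [0,0,0,0],
], claw=0)

```text
clock: 13.43
eef_pos: [0.4165, -0.378, 0.087]
tool_rot: [1.0, -0.0, 0.0, 0.0]
ft_force: [0.4, -0.3, 0.1]
grip_width: 0.0855
grasp_force: 0.0
```

apply_moves([
  [0,0,-0.5,0],
  [0,0,-1,0],
  [0,0,-1,0],
  [0,0,-1,0],
  [0,0,-1,0],
])

```text
clock: 13.85
eef_pos: [0.4164, -0.3778, 0.1788]
tool_rot: [1.0, -0.0, 0.0, 0.0]
ft_force: [0.0, -0.4, 0.3]
grip_width: 0.0854
grasp_force: 0.0
```

apply_moves([
  [-1,0,-1,0],
  [-1,0,-1,0],
  [-1,0,-1,0],
  [-1,0,-1,0],
  [-1,0,-1,0],
])

```text
clock: 14.27
eef_pos: [0.3155, -0.3775, 0.2789]
tool_rot: [1.0, 0.0, 0.0, 0.0]
ft_force: [1.1, -0.1, -0.1]
grip_width: 0.0854
grasp_force: 0.0
```

```bash
python3 - <<'E'
from h import *
from workcell import bot
for n in("top","side"): pickle.dump(bot.camera(n),open(n+"1.pkl","wb"))
a,b=load("top1"),load("side1")
crop(a,340,190,190,150,4,"t_b"); A=cv2.imread("pics/t_b.png")[:560,:]
crop(b,190,360,160,120,4,"s_b"); 
# diff of carriers
for n in("top","side"):
    d=cv2.absdiff(load(n+"0")["image"],load(n+"1")["image"]).max(2)>40
    k,l,st,ce=cv2.connectedComponentsWithStats(d.astype(np.uint8)); print(n,[list(x) for x in st[1:] if x[4]>25])
cv2.imwrite("pics/both1.png",np.hstack([cv2.resize(a["image"][190:340,340:530],(400,316)),cv2.resize(b["image"][320:470,190:380],(400,316))]))
E
```

```text
top [[np.int32(478), np.int32(250), np.int32(25), np.int32(25), np.int32(482)], [np.int32(473), np.int32(260), np.int32(13), np.int32(17), np.int32(43)], [np.int32(397), np.int32(275), np.int32(16), np.int32(21), np.int32(98)], [np.int32(373), np.int32(284), np.int32(10), np.int32(10), np.int32(78)], [np.int32(361), np.int32(286), np.int32(16), np.int32(19), np.int32(88)], [np.int32(488), np.int32(294), np.int32(24), np.int32(22), np.int32(261)], [np.int32(514), np.int32(313), np.int32(126), np.int32(118), np.int32(5444)], [np.int32(599), np.int32(347), np.int32(6), np.int32(7), np.int32(30)], [np.int32(607), np.int32(407), np.int32(33), np.int32(54), np.int32(1060)], [np.int32(574), np.int32(429), np.int32(22), np.int32(19), np.int32(112)], [np.int32(546), np.int32(442), np.int32(78), np.int32(38), np.int32(1334)], [np.int32(326), np.int32(469), np.int32(45), np.int32(11), np.int32(352)]]
side [[np.int32(0), np.int32(0), np.int32(84), np.int32(387), np.int32(13022)], [np.int32(30), np.int32(0), np.int32(150), np.int32(124), np.int32(6751)], [np.int32(91), np.int32(48), np.int32(16),
[... 511 characters left out ...]
), np.int32(8), np.int32(26)], [np.int32(74), np.int32(197), np.int32(8), np.int32(23), np.int32(78)], [np.int32(89), np.int32(221), np.int32(37), np.int32(23), np.int32(288)], [np.int32(42), np.int32(247), np.int32(33), np.int32(16), np.int32(168)], [np.int32(261), np.int32(289), np.int32(45), np.int32(117), np.int32(2575)], [np.int32(228), np.int32(372), np.int32(17), np.int32(17), np.int32(203)], [np.int32(223), np.int32(394), np.int32(28), np.int32(26), np.int32(257)], [np.int32(240), np.int32(404), np.int32(14), np.int32(31), np.int32(279)], [np.int32(290), np.int32(406), np.int32(16), np.int32(22), np.int32(157)], [np.int32(273), np.int32(408), np.int32(4), np.int32(15), np.int32(26)]]
```

View pics/both1.png

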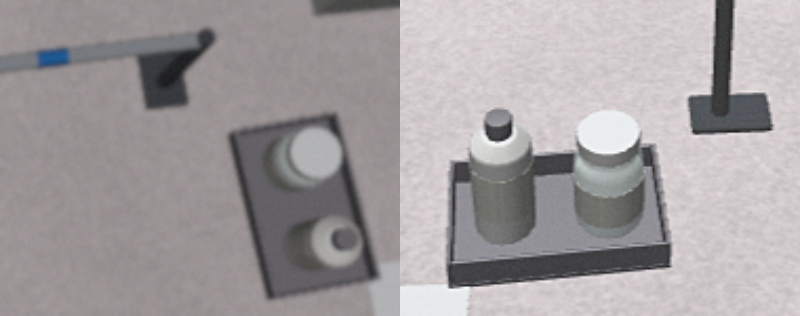

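The bottle and jar stand upright in the tray, and nothing changed around the carriers. Next is carrier C1, the one nearest the loading end.

apply_moves([
  [0.28,-0.84,0,0],
  [0.28,-0.84,0,0],
  [0.28,-0.84,0,0],
  [0.28,-0.84,0,0],
  [0.28,-0.84,0,0],
])

```text
clock: 14.78
eef_pos: [0.3449, -0.2927, 0.2767]
tool_rot: [1.0, -0.0, -0.0, -0.0]
ft_force: [-0.2, 0.6, 0.1]
grip_width: 0.0857
grasp_force: 0.0
```

apply_moves([
  [0.28,-0.84,0,0],
  [0.28,-0.84,0,0],
  [0.28,-0.84,0,0],
  [0.28,-0.84,0,0],
  [0.28,-0.84,0,0],
])

```text
clock: 15.2
eef_pos: [0.373, -0.2085, 0.2768]
tool_rot: [1.0, 0.0, -0.0, -0.0]
ft_force: [-0.1, 0.6, -0.4]
grip_width: 0.0855
grasp_force: 0.0
```

apply_moves([
  [0.28,-0.84,0,0],
  [0.28,-0.84,0,0],
  [0.28,-0.84,0,0],
  [0.28,-0.84,0,0],
  [0.28,-0.84,0,0],
])

```text
clock: 15.62
eef_pos: [0.4009, -0.1245, 0.2768]
tool_rot: [1.0, 0.0, -0.0, -0.0]
ft_force: [-0.0, 0.4, 0.2]
grip_width: 0.0856
grasp_force: 0.0
```

apply_moves([
  [0.28,-0.84,0,0],
  [0.28,-0.84,0,0],
  [0.28,-0.84,0,0],
  [0.28,-0.84,0,0],
  [0.28,-0.84,0,0],
])

```text
clock: 16.03
eef_pos: [0.4288, -0.0404, 0.2768]
tool_rot: [1.0, 0.0, -0.0, -0.0]
ft_force: [0.3, -1.1, -0.5]
grip_width: 0.0851
grasp_force: 0.0
```

apply_moves([
  [0.28,-0.84,0,0],
  [0.28,-0.84,0,0],
  [0.28,-0.84,0,0],
  [0.28,-0.84,0,0],
  [0.28,-0.84,0,0.092],
])

```text
clock: 16.45
eef_pos: [0.4558, -0.0023, 0.2771]
tool_rot: [1.0, -0.015, -0.001, -0.02]
ft_force: [-0.3, 0.5, 0.4]
grip_width: 0.0853
grasp_force: 0.0
```

apply_moves([
  [0,0,0,0],
  [0,0,0,0],
  [0,0,0,0],
  [0,0,0,0],
  [0,0,0,0],
])

```text
clock: 16.87
eef_pos: [0.4548, -0.0058, 0.2774]
tool_rot: [1.0, -0.018, -0.001, -0.019]
ft_force: [0.1, -0.3, 0.7]
grip_width: 0.0855
grasp_force: 0.0
```

```bash
python3 - <<'E'
from workcell import bot
o=bot.get_obs(); print(o["eef_pos"],o["tool_rot"])
E
```

```text
[ 0.45477261 -0.0058132   0.2773812 ] [ 9.99660254e-01 -1.77148557e-02 -5.46770235e-04 -1.91118244e-02]
```

```bash
python3 - <<'E'
from workcell import bot
o=bot.get_obs()
for k in("joint_pos","joint_vel","tau","ft_force","ft_torque"): print(k,o[k].round(3))
E
```

```text
joint_pos [-0.036  0.142 -0.055  1.375  0.038  3.141]
joint_vel [ 0.001 -0.001 -0.001 -0.     0.001 -0.001]
tau [-6.3000e-02 -3.2476e+01  2.5448e+01  1.0000e-02  1.2000e-01 -0.0000e+00]
ft_force [ 0.111 -0.32   0.693]
ft_torque [-0.055  0.    -0.026]
```

apply_moves([
  [0,0,0,0],
  [0,0,0,0],
  [0,0,0,0],
  [0,0,0,0],
  [0,0,0,0],
])

```text
clock: 17.28
eef_pos: [0.4549, -0.0059, 0.2774]
tool_rot: [1.0, -0.018, -0.0, -0.019]
ft_force: [-0.6, -0.2, -0.1]
grip_width: 0.0857
grasp_force: 0.0
```

The last joint hit its range (q6 = 3.14). I'll use the half-turned grasp, rolling −176.5° in place.

apply_moves([
  [0,0,0,-0.118],
  [0,0,0,-0.118],
  [0,0,0,-0.118],
  [0,0,0,-0.118],
  [0,0,0,-0.118],
])

```text
clock: 17.7
eef_pos: [0.4549, -0.0059, 0.2774]
tool_rot: [0.957, 0.29, 0.005, -0.018]
ft_force: [-0.1, -0.3, 0.1]
grip_width: 0.0854
grasp_force: 0.0
```

apply_moves([
  [0,0,0,-0.118],
  [0,0,0,-0.118],
  [0,0,0,-0.118],
  [0,0,0,-0.118],
  [0,0,0,-0.118],
])

```text
clock: 18.12
eef_pos: [0.4549, -0.0059, 0.2774]
tool_rot: [0.823, 0.567, 0.011, -0.016]
ft_force: [0.1, -0.7, -0.2]
grip_width: 0.0853
grasp_force: 0.0
```

apply_moves([
  [0,0,0,-0.118],
  [0,0,0,-0.118],
  [0,0,0,-0.118],
  [0,0,0,-0.118],
  [0,0,0,-0.118],
])

```text
clock: 18.53
eef_pos: [0.4549, -0.0059, 0.2774]
tool_rot: [0.612, 0.791, 0.015, -0.012]
ft_force: [0.5, -0.9, 0.1]
grip_width: 0.0853
grasp_force: 0.0
```

apply_moves([
  [0,0,0,-0.118],
  [0,0,0,-0.118],
  [0,0,0,-0.118],
  [0,0,0,-0.118],
  [0,0,0,-0.118],
])

```text
clock: 18.95
eef_pos: [0.4549, -0.0059, 0.2774]
tool_rot: [0.343, 0.939, 0.018, -0.007]
ft_force: [-0.1, -0.3, 0.7]
grip_width: 0.0858
grasp_force: 0.0
```

apply_moves([
  [0,0,0,-0.118],
  [0,0,0,-0.118],
  [0,0,0,-0.118],
  [0,0,0,-0.118],
  [0,0,0,0],
])

```text
clock: 19.37
eef_pos: [0.455, -0.0059, 0.2774]
tool_rot: [0.105, 0.994, 0.019, -0.002]
ft_force: [-0.6, -0.1, 0.3]
grip_width: 0.0855
grasp_force: 0.0
```

```bash
cat >> h.py <<'E'
from scipy.spatial.transform import Rotation
def st():
    from workcell import bot
    o=bot.get_obs(); R=Rotation.from_quat(o["tool_rot"]).as_matrix()
    print("p",o["eef_pos"].round(4),"yaw",np.degrees(np.arctan2(R[1,0],R[0,0])).round(2),"tilt",np.degrees(np.arccos(-R[2,2])).round(2),"q",o["joint_pos"].round(2)); return o["eef_pos"],R
def to(x,y,z,yaw=None):
    p,R=st(); d=R.T@(np.array([x,y,z])-p)/.02; print("tool units",d.round(2))
E
python3 -c "
from h import *
to(.4545,.043,.2774)"
```

```text
p [ 0.455  -0.0059  0.2774] yaw 168.0 tilt 2.19 q [-0.04  0.14 -0.05  1.38  0.04  0.17]
tool units [0.53 2.38 0.09]
```

apply_moves([
  [0,0,0,-0.109],
  [0,0,0,0],
  [0,0,0,0],
  [0,0,0,0],
  [0,0,0,0],
])

```text
clock: 19.78
eef_pos: [0.455, -0.0059, 0.2774]
tool_rot: [0.05, 0.999, 0.019, -0.001]
ft_force: [0.2, -0.1, 0.5]
grip_width: 0.0851
grasp_force: 0.0
```

```bash
python3 -c "
from h import *
to(.4545,.043,.2774); p,R=st(); print(R.round(4))"
```

```text
p [ 0.455  -0.0059  0.2774] yaw 174.29 tilt 2.19 q [-0.04  0.14 -0.05  1.38  0.04  0.06]
tool units [0.27 2.43 0.09]
p [ 0.455  -0.0059  0.2774] yaw 174.29 tilt 2.19 q [-0.04  0.14 -0.05  1.38  0.04  0.06]
[[-9.950e-01  9.960e-02 -3.000e-04]
 [ 9.950e-02  9.943e-01  3.820e-02]
 [ 4.100e-03  3.800e-02 -9.993e-01]]
```

apply_moves([
  [0.05,0.49,0.02,0],
  [0.05,0.49,0.02,0],
  [0.05,0.49,0.02,0],
  [0.05,0.49,0.02,0],
  [0.05,0.49,0.02,0],
])

```text
clock: 20.2
eef_pos: [0.4547, 0.0448, 0.2773]
tool_rot: [0.048, 0.999, 0.019, -0.001]
ft_force: [-0.1, 1.2, -1.0]
grip_width: 0.0853
grasp_force: 0.0
```

```bash
python3 - <<'E'
from h import *
to(.4545,.043,.2)
from workcell import bot
for n in("top","side"): pickle.dump(bot.camera(n),open(n+"2.pkl","wb"))
a,b=load("top2")["image"],load("side2")["image"]
cv2.imwrite("pics/c2.png",np.hstack([cv2.resize(a[220:370,180:380],(400,300)),cv2.resize(b[130:310,200:400],(400,300))[:, :]]))
E
```

```text
p [0.4547 0.0448 0.2773] yaw 174.45 tilt 2.2 q [ 0.07  0.14 -0.05  1.37  0.04  0.17]
tool units [-0.02 -0.24  3.86]
```

View pics/c2.png

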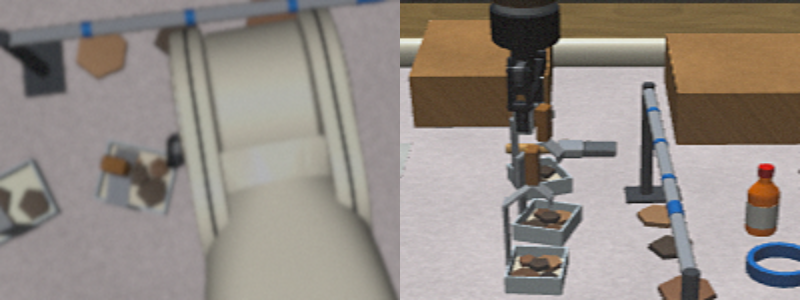

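apply_moves([
  [0,-0.05,0.77,0],
  [0,-0.05,0.77,0],
  [0,-0.05,0.77,0],
  [0,-0.05,0.77,0],
  [0,-0.05,0.77,0],
])

```text
clock: 20.72
eef_pos: [0.4542, 0.0414, 0.1995]
tool_rot: [0.049, 0.999, 0.019, -0.001]
ft_force: [-0.3, -0.3, -0.1]
grip_width: 0.0855
grasp_force: 0.0
```

```bash
python3 - <<'E'
from h import *
to(.4545,.043,.2)
from workcell import bot
pickle.dump(bot.camera("side"),open("side3.pkl","wb"))
b=load("side3")["image"]
cv2.imwrite("pics/c3.png",cv2.resize(b[150:310,220:360],(525,600),interpolation=cv2.INTER_CUBIC))
E
```

```text
p [0.4542 0.0414 0.1995] yaw 174.43 tilt 2.17 q [ 0.07  0.19 -0.21  1.17  0.04  0.16]
tool units [-0.01  0.08 -0.02]
```

View pics/c3.png

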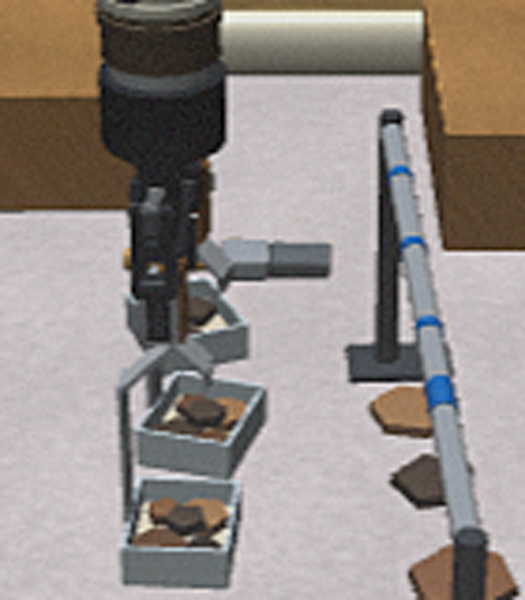

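```bash
python3 - <<'E'
from h import *
s=load("side3")
for X in [(.4542,.0414-.05,.178),(.4542,.0414-.05,.2),(.4542,.0414,.178)]: print(proj(s,X))
for q in [(.4536,.0429),(.4556,.0429),(.4576,.043)]:
  print(q,[proj(s,[*q,z]).round(1) for z in(.166,.222)], proj(s,[q[0]-.035,q[1],.131]).round(1),[proj(load("top0"),[*q,z]).round(1) for z in(.166,.222)])
# block colour centroid in side0/top0
for n,(x0,y0,w,h) in dict(side0=(255,214,20,30),top0=(290,290,35,20)).items():
  im=load(n)["image"][y0:y0+h,x0:x0+w].astype(int); m=(im[...,2]-im[...,0]>45)
  ys,xs=np.nonzero(m); print(n,xs.mean()+x0,ys.mean()+y0,xs.min()+x0,xs.max()+x0,ys.min()+y0,ys.max()+y0)
E
```

```text
[264.80004438 246.22696237]
[264.47732657 237.86027347]
[265.5735739  235.42019267]
(0.4536, 0.0429) [array([265.5, 239.5]), array([264.7, 218.6])] [251.3 252.3] [array([305.4, 303.6]), array([305.2, 301.6])]
(0.4556, 0.0429) [array([266.4, 239.5]), array([265.6, 218.6])] [252.2 252.3] [array([305.3, 302.6]), array([305.1, 300.5])]
(0.4576, 0.043) [array([267.2, 239.5]), array([266.5, 218.6])] [253.  252.3] [array([305.2, 301.6]), array([305. , 299.5])]
side0 264.86046511627904 220.8372093023256 255 273 214 240
top0 300.8235294117647 301.37908496732024 293 310 296 309
```

apply_moves([
  [-0.07,0.06,0,0],
  [0,0,0,0],
  [0,0,0,0],
  [0,0,0,0],
  [0,0,0,0],
])

```text
clock: 21.18
eef_pos: [0.4564, 0.0425, 0.2011]
tool_rot: [0.049, 0.999, 0.019, -0.0]
ft_force: [-0.0, -0.5, -0.0]
grip_width: 0.0853
grasp_force: 0.0
```

apply_moves([
  [0,0,0,0],
  [0,0,0,0],
  [0,0,0,0],
  [0,0,0,0],
  [0,0,0,0],
], claw=1)

```text
clock: 21.6
eef_pos: [0.4557, 0.0424, 0.2002]
tool_rot: [0.049, 0.999, 0.019, -0.001]
ft_force: [0.6, 1.9, 1.7]
grip_width: 0.0258
grasp_force: 0.4
```

apply_moves([
  [0,0,0,0],
  [0,0,0,0],
  [0,0,0,0],
  [0,0,0,0],
  [0,0,0,0],
])

```text
clock: 22.02
eef_pos: [0.456, 0.0417, 0.2007]
tool_rot: [0.049, 0.999, 0.018, -0.001]
ft_force: [-1.0, -2.7, 5.6]
grip_width: 0.0235
grasp_force: 59.0
```

apply_moves([
  [0,0,0,0],
  [0,0,0,0],
  [0,0,0,0],
  [0,0,0,0],
  [0,0,0,0],
])

```text
clock: 22.43
eef_pos: [0.4559, 0.0417, 0.2007]
tool_rot: [0.049, 0.999, 0.018, -0.001]
ft_force: [-0.6, -2.5, 5.3]
grip_width: 0.0235
grasp_force: 59.0
```

apply_moves([
  [0,0.03,-0.3,0],
  [0,0.03,-0.85,0],
  [0,0.03,-0.95,0],
  [0,0.03,-1,0],
  [0,0.03,-1,0],
])

```text
clock: 22.85
eef_pos: [0.4552, 0.0428, 0.282]
tool_rot: [0.049, 0.999, 0.02, -0.003]
ft_force: [0.3, 0.0, -3.6]
grip_width: 0.0232
grasp_force: 58.9
```

apply_moves([
  [0,0,-0.17,-0.06],
  [0,0,0,-0.058],
  [0,-0.4,0,0],
  [0,-0.8,0,0],
  [0,-0.8,0,0],
])

```text
clock: 23.27
eef_pos: [0.4564, 0.002, 0.283]
tool_rot: [-0.013, 1.0, 0.019, -0.001]
ft_force: [0.4, 0.4, -3.0]
grip_width: 0.0234
grasp_force: 59.1
```

apply_moves([
  [0,-0.8,0,0],
  [0,-0.8,0,0],
  [0,-0.8,0,0],
  [0,-0.8,0,0],
  [0,-0.8,0,0],
])

```text
clock: 23.68
eef_pos: [0.4584, -0.0786, 0.2799]
tool_rot: [-0.012, 1.0, 0.02, -0.001]
ft_force: [1.0, 0.4, -3.6]
grip_width: 0.0232
grasp_force: 59.1
```

apply_moves([
  [0,-0.8,0,0],
  [0,-0.8,0,0],
  [0,-0.8,0,0],
  [0,-0.8,0,0],
  [0,-0.8,0,0],
])

```text
clock: 24.1
eef_pos: [0.4605, -0.1584, 0.2767]
tool_rot: [-0.012, 1.0, 0.02, -0.001]
ft_force: [0.7, 1.1, -4.2]
grip_width: 0.0232
grasp_force: 59.1
```

```bash
python3 - <<'E'
from h import *
to(.6153,-.165,.2865)
from workcell import bot
for n in("top","side"): pickle.dump(bot.camera(n),open(n+"4.pkl","wb"))
a,b=load("top4")["image"],load("side4")["image"]
cv2.imwrite("pics/c4.png",np.hstack([cv2.resize(a[180:360,250:450],(400,360)),cv2.resize(b[180:360,220:420],(400,360))]))
E
```

```text
p [ 0.4605 -0.1584  0.2767] yaw -178.61 tilt 2.3 q [-0.35  0.22  0.04  1.41  0.04 -0.38]
tool units [-7.73 -0.5  -0.52]
```

View pics/c4.png

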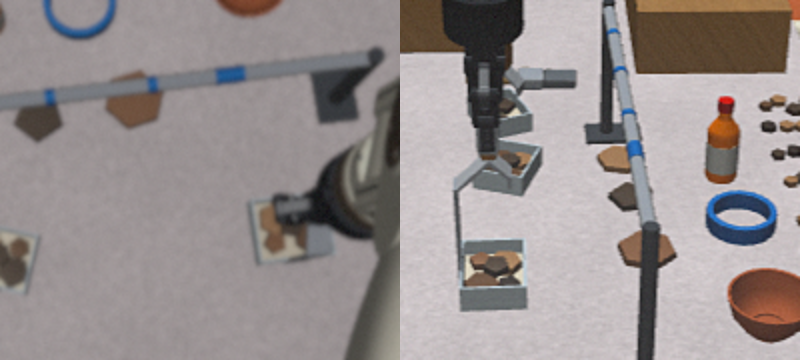

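apply_moves([
  [0,-0.25,-0.26,0],
  [0,-0.25,-0.26,0],
  [-0.5,0,0,0],
  [-0.7,0,0,0],
  [-0.7,0,0,0],
])

```text
clock: 24.62
eef_pos: [0.5008, -0.1668, 0.2886]
tool_rot: [-0.013, 1.0, 0.019, 0.001]
ft_force: [0.5, -0.6, -4.0]
grip_width: 0.0232
grasp_force: 59.2
```

apply_moves([
  [-0.7,0,0,0],
  [-0.7,0,0,0],
  [-0.7,0,0,0],
  [-0.7,0,0,0],
  [-0.7,0,0,0],
])

```text
clock: 25.03
eef_pos: [0.5711, -0.1644, 0.288]
tool_rot: [-0.013, 1.0, 0.019, 0.0]
ft_force: [0.1, -0.3, -2.8]
grip_width: 0.0231
grasp_force: 59.2
```

apply_moves([
  [-0.5,0,0,0],
  [-0.5,0,0,0],
  [-0.5,0,0,0],
  [-0.5,0,0,0],
  [0,0,0,0],
])

```text
clock: 25.45
eef_pos: [0.612, -0.1631, 0.2873]
tool_rot: [-0.014, 1.0, 0.019, 0.001]
ft_force: [-0.6, -0.5, -4.0]
grip_width: 0.0233
grasp_force: 59.2
```

```bash
python3 - <<'E'
from h import *
to(.6153,-.165,.2865)
from workcell import bot
pickle.dump(bot.camera("side"),open("side5.pkl","wb"))
b=load("side5")["image"]
cv2.imwrite("pics/c5.png",cv2.resize(b[200:400,250:410],(480,600),interpolation=cv2.INTER_CUBIC))
E
```

```text
p [ 0.612  -0.1631  0.2873] yaw -178.41 tilt 2.23 q [-0.28  0.52  0.5   1.56  0.04 -0.31]
tool units [-0.16 -0.1   0.03]
```

View pics/c5.png

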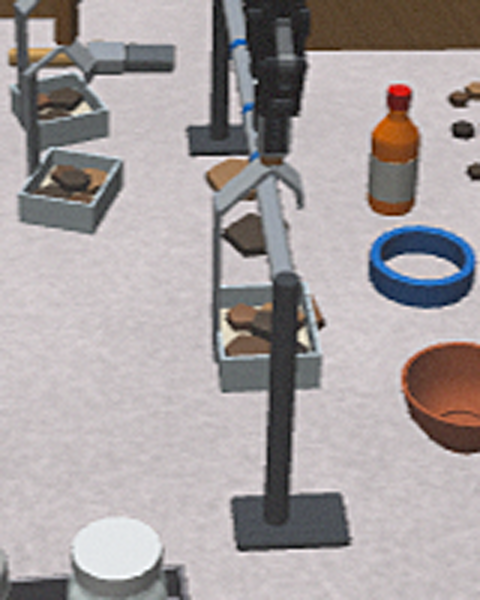

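apply_moves([
  [-0.15,0,0,0],
  [0,0,0.4,0],
  [0,0,0.4,0],
  [0,-0.04,0.4,0],
  [0,-0.04,0.4,0],
])

```text
clock: 25.92
eef_pos: [0.6119, -0.1644, 0.2548]
tool_rot: [-0.013, 1.0, 0.019, -0.0]
ft_force: [1.1, 0.9, -3.1]
grip_width: 0.0232
grasp_force: 59.3
```

apply_moves([
  [0,0,0.05,0],
  [0,0,0,0],
  [0,0,0,0],
  [0,0,0,0],
  [0,0,0,0],
])

```text
clock: 26.33
eef_pos: [0.6124, -0.1645, 0.2553]
tool_rot: [-0.013, 1.0, 0.019, 0.0]
ft_force: [0.5, -0.1, -3.8]
grip_width: 0.0234
grasp_force: 59.2
```

```bash
python3 - <<'E'
from h import *
to(.606,.195,.254)
E
```

```text
p [ 0.6124 -0.1645  0.2553] yaw -178.51 tilt 2.18 q [-0.28  0.53  0.43  1.49  0.04 -0.3 ]
tool units [-0.15 17.96  0.75]
```

apply_moves([
  [0,0.72,0.03,0],
  [0,0.72,0.03,0],
  [0,0.72,0.03,0],
  [0,0.72,0.03,0],
  [0,0.72,0.03,0],
])

```text
clock: 26.75
eef_pos: [0.6105, -0.0902, 0.2549]
tool_rot: [-0.014, 1.0, 0.019, 0.0]
ft_force: [0.6, 0.1, -2.8]
grip_width: 0.0234
grasp_force: 59.3
```

apply_moves([
  [0,0.72,0.03,0],
  [0,0.72,0.03,0],
  [0,0.72,0.03,0],
  [0,0.72,0.03,0],
  [0,0.72,0.03,0],
])

```text
clock: 27.17
eef_pos: [0.6087, -0.0188, 0.2546]
tool_rot: [-0.013, 1.0, 0.019, 0.0]
ft_force: [-0.2, -0.7, -3.4]
grip_width: 0.0234
grasp_force: 59.3
```

apply_moves([
  [0,0.72,0.03,0],
  [0,0.72,0.03,0],
  [0,0.72,0.03,0],
  [0,0.72,0.03,0],
  [0,0.72,0.03,0],
])

```text
clock: 27.58
eef_pos: [0.6068, 0.0531, 0.2543]
tool_rot: [-0.013, 1.0, 0.019, 0.0]
ft_force: [0.2, 0.4, -3.3]
grip_width: 0.023
grasp_force: 59.3
```

apply_moves([
  [0,0.72,0.03,0],
  [0,0.72,0.03,0],
  [0,0.72,0.03,0],
  [0,0.72,0.03,0],
  [0,0.72,0.03,0],
])

```text
clock: 28.0
eef_pos: [0.6049, 0.1251, 0.254]
tool_rot: [-0.013, 1.0, 0.019, 0.0]
ft_force: [0.2, -0.6, -4.3]
grip_width: 0.0235
grasp_force: 59.3
```

apply_moves([
  [0,0.72,0.03,0],
  [0,0.72,0.03,0],
  [0,0.72,0.03,0],
  [0,0.6,0.03,0],
  [0,0,0,0],
])

```text
clock: 28.42
eef_pos: [0.6033, 0.1821, 0.2535]
tool_rot: [-0.015, 1.0, 0.02, -0.0]
ft_force: [-0.1, -0.6, -3.4]
grip_width: 0.0231
grasp_force: 59.4
```

```bash
python3 - <<'E'
from h import *
to(.606,.195,.25)
E
```

```text
p [0.6033 0.1821 0.2535] yaw -178.33 tilt 2.27 q [0.28 0.5  0.38 1.44 0.04 0.25]
tool units [-0.15  0.64  0.2 ]
```

apply_moves([
  [0,0.3,0,0],
  [0,0.28,0.02,0],
  [-0.1,0,0.08,0],
  [0,0,0.08,0],
  [0,0,0,0],
])

```text
clock: 28.83
eef_pos: [0.6058, 0.1904, 0.2505]
tool_rot: [-0.013, 1.0, 0.019, 0.001]
ft_force: [1.3, 0.4, -3.4]
grip_width: 0.0234
grasp_force: 59.5
```

apply_moves([
  [0,0,0.05,0],
  [0,0,0,0],
  [0,0,0,0],
  [0,0,0,0],
  [0,0,0,0],
])

```text
clock: 29.25
eef_pos: [0.6058, 0.1904, 0.2502]
tool_rot: [-0.013, 1.0, 0.019, 0.001]
ft_force: [2.3, -1.0, -0.8]
grip_width: 0.0233
grasp_force: 59.9
```

```bash
python3 - <<'E'
from h import *
to(.606,.1935,.25)
E
```

```text
p [0.6058 0.1904 0.2502] yaw -178.53 tilt 2.18 q [0.29 0.51 0.39 1.44 0.04 0.26]
tool units [-0.01  0.16  0.02]
```

apply_moves([
  [0,0.15,0.02,0],
  [0,0,0.05,0],
  [0,0,0,0],
  [0,0,0,0],
  [0,0,0,0],
])

```text
clock: 29.67
eef_pos: [0.6058, 0.1925, 0.2501]
tool_rot: [-0.012, 1.0, 0.018, 0.002]
ft_force: [0.3, -4.2, 6.2]
grip_width: 0.0234
grasp_force: 60.9
```

apply_moves([
  [0,0,0,0],
  [0,0,0,0],
  [0,0,0,0],
  [0,0,0,0],
  [0,0,0,0],
], claw=0)

```text
clock: 30.08
eef_pos: [0.6048, 0.1941, 0.2479]
tool_rot: [-0.013, 1.0, 0.019, -0.0]
ft_force: [0.0, -0.3, -0.3]
grip_width: 0.0817
grasp_force: 0.0
```

apply_moves([
  [0,0,-0.4,0],
  [0,0,-0.8,0],
  [0,0,-0.8,0],
  [0,0,-0.8,0],
  [0,0,-0.8,0],
])

```text
clock: 30.5
eef_pos: [0.6051, 0.1912, 0.3216]
tool_rot: [-0.013, 1.0, 0.019, 0.0]
ft_force: [0.8, 0.4, 0.6]
grip_width: 0.0854
grasp_force: 0.0
```

apply_moves([
  [1,0,-0.2,0],
  [1,0,0,0],
  [1,0,0,0],
  [1,0,0,0],
  [1,0,0,0],
])

```text
clock: 30.92
eef_pos: [0.5043, 0.1883, 0.3249]
tool_rot: [-0.013, 1.0, 0.019, 0.0]
ft_force: [0.0, 0.1, -0.3]
grip_width: 0.0856
grasp_force: 0.0
```

apply_moves([
  [1,0,0,0],
  [1,0,0,0],
  [1,0,0,0],
  [1,0,0,0],
  [1,0,0,0],
])

```text
clock: 31.33
eef_pos: [0.4042, 0.1857, 0.3248]
tool_rot: [-0.013, 1.0, 0.019, 0.0]
ft_force: [0.2, 0.6, -0.0]
grip_width: 0.0855
grasp_force: 0.0
```

apply_moves([
  [1,0,0,0],
  [1,0,0,0],
  [1,0,0,0],
  [0,0,0,0],
  [0,0,0,0],
])

```text
clock: 31.75
eef_pos: [0.3449, 0.1843, 0.3251]
tool_rot: [-0.014, 1.0, 0.02, 0.001]
ft_force: [0.2, 0.5, -0.5]
grip_width: 0.0853
grasp_force: 0.0
```

```bash
python3 - <<'E'
from h import *
st()
from workcell import bot
for n in("top","side"): pickle.dump(bot.camera(n),open(n+"6.pkl","wb"))
a,b=load("top6"),load("side6")
A=cv2.resize(a["image"][200:360,140:340],(400,320),interpolation=cv2.INTER_CUBIC);B=cv2.resize(b["image"][160:320,210:410],(400,320),interpolation=cv2.INTER_CUBIC)
cv2.imwrite("pics/c6.png",np.hstack([A,B]))
E
```

```text
p [0.3449 0.1843 0.3251] yaw -178.45 tilt 2.25 q [ 0.47 -0.01 -0.1   1.46  0.03  0.44]
```

View pics/c6.png

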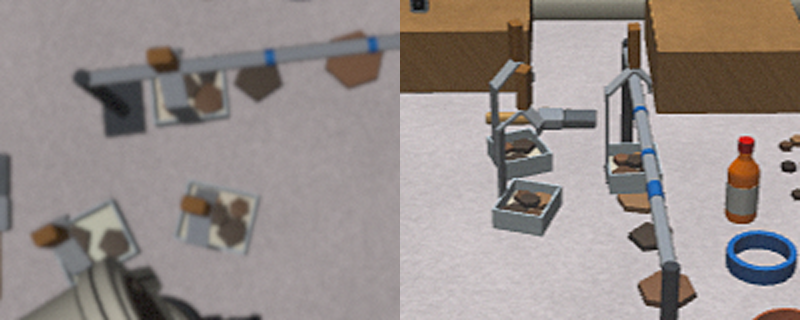

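```bash
python3 - <<'E'
from h import *
t=load("top6"); 
for y in(.185,.195,.205): print(y,proj(t,[.606,y,.272]).round(1),proj(t,[.606,y,.216]).round(1))
def blk(n,x0,y0,w,h):
  im=load(n)["image"][y0:y0+h,x0:x0+w].astype(int); m=(im[...,2]-im[...,0]>60)&(im[...,2]>80)
  k,l,s,c=cv2.connectedComponentsWithStats(m.astype(np.uint8)); i=1+s[1:,4].argmax(); print(n,s[i,:2]+[x0,y0],s[i,2:],c[i]+[x0,y0])
blk("top6",210,218,25,20); blk("top0",228,294,20,18); blk("top6",228,294,20,18); 
blk("top0",153,308,25,20); blk("top6",153,308,25,20)
for q in[(.4629,.1735),(.4486,.3188)]: print(proj(t,[*q,.222]),proj(t,[*q,.166]))
d=cv2.absdiff(load("side0")["image"],load("side6")["image"]).max(2)[175:260,245:300]>40; print(d.sum(),np.argwhere(d)[:5])
to(.464,.1735,.28)
E
```

```text
0.185 [222.8 226.5] [227.4 232.5]
0.195 [217.5 227. ] [222.4 233. ]
0.205 [212.2 227.4] [217.4 233.5]
top6 [214 225] [11  6 57] [219.22807018 227.50877193]
top0 [232 299] [10  7 50] [236.06 302.18]
top6 [232 299] [10  7 55] [236.43636364 302.14545455]
top0 [157 314] [10  8 52] [161.61538462 317.51923077]
top6 [157 314] [11  8 55] [161.90909091 317.49090909]
[237.60264268 303.31148975] [241.3507242  305.22932573]
[162.66522978 318.1189932 ] [170.37677025 319.27029   ]
216 [[42 19]
 [42 20]
 [42 21]
 [42 22]
 [42 23]]
p [0.346  0.1844 0.3247] yaw -178.5 tilt 2.23 q [ 0.47 -0.01 -0.1   1.46  0.03  0.44]
tool units [-5.88 -0.79  2.22]
```

C1 hangs at mark2 (block centre near column 219, within a few mm), and C2 and C3 haven't moved. C2 is next.

apply_moves([
  [-0.8,0,0,0],
  [-0.9,0,0,0],
  [-0.9,0,0,0],
  [-0.9,0,0,0],
  [-0.9,0,0,0],
])

```text
clock: 32.27
eef_pos: [0.4352, 0.1863, 0.3238]
tool_rot: [-0.013, 1.0, 0.019, 0.0]
ft_force: [0.3, 0.3, -0.5]
grip_width: 0.0855
grasp_force: 0.0
```

apply_moves([
  [-0.9,0,0,0.105],
  [0,0,0.8,0.105],
  [0,0,0.8,0.105],
  [0,0,0.4,0],
  [0,0,0,0],
])

```text
clock: 32.68
eef_pos: [0.4508, 0.1879, 0.2817]
tool_rot: [0.15, 0.988, 0.018, -0.005]
ft_force: [0.1, -0.4, 0.8]
grip_width: 0.0853
grasp_force: 0.0
```

```bash
python3 - <<'E'
from h import *
to(.4645,.174,.2)
E
```

```text
p [0.4508 0.1879 0.2817] yaw 162.73 tilt 2.1 q [0.37 0.2  0.03 1.39 0.04 0.68]
tool units [-0.92 -0.6   4.05]
```

apply_moves([
  [-0.46,-0.3,0,0],
  [-0.46,-0.3,0,0],
  [0,0,0.8,0],
  [0,0,0.8,0],
  [0,0,0.8,0],
])

```text
clock: 33.1
eef_pos: [0.467, 0.1726, 0.2365]
tool_rot: [0.151, 0.988, 0.02, -0.001]
ft_force: [-0.1, -0.7, 0.9]
grip_width: 0.0855
grasp_force: 0.0
```

apply_moves([
  [0,0,0.8,0],
  [0,0,0.8,0],
  [0,0,0.05,0],
  [0,0,0,0],
  [0,0,0,0],
])

```text
clock: 33.52
eef_pos: [0.4663, 0.1744, 0.204]
tool_rot: [0.151, 0.988, 0.019, -0.002]
ft_force: [0.8, -0.0, 0.6]
grip_width: 0.0849
grasp_force: 0.0
```

```bash
python3 - <<'E'
from h import *
to(.4645,.174,.2)
E
```

```text
p [0.4663 0.1744 0.204 ] yaw 162.6 tilt 2.23 q [ 0.34  0.25 -0.11  1.19  0.04  0.64]
tool units [ 0.08 -0.05  0.2 ]
```

apply_moves([
  [0.08,-0.03,0.17,0],
  [0,0,0,0],
  [0,0,0,0],
  [0,0,0,0],
  [0,0,0,0],
])

```text
clock: 33.93
eef_pos: [0.4636, 0.1747, 0.1996]
tool_rot: [0.151, 0.988, 0.019, -0.003]
ft_force: [-0.7, 0.8, 0.8]
grip_width: 0.0854
grasp_force: 0.0
```

apply_moves([
  [0,0,0,0],
  [0,0,0,0],
  [0,0,0,0],
  [0,0,0,0],
  [0,0,0,0],
], claw=1)

```text
clock: 34.35
eef_pos: [0.4635, 0.1747, 0.1992]
tool_rot: [0.151, 0.988, 0.019, -0.003]
ft_force: [0.5, 0.1, 0.0]
grip_width: 0.0252
grasp_force: 0.4
```

apply_moves([
  [0,0,0,0],
  [0,0,0,0],
  [0,0,0,0],
  [0,0,0,0],
  [0,0,0,0],
])

```text
clock: 34.77
eef_pos: [0.4636, 0.1743, 0.1996]
tool_rot: [0.151, 0.988, 0.019, -0.003]
ft_force: [-0.9, -1.2, 5.0]
grip_width: 0.0231
grasp_force: 58.8
```

apply_moves([
  [0,0,0,0],
  [0,0,0,0],
  [0,0,0,0],
  [0,0,0,0],
  [0,0,0,0],
])

```text
clock: 35.18
eef_pos: [0.4636, 0.1743, 0.1996]
tool_rot: [0.151, 0.988, 0.019, -0.003]
ft_force: [-1.5, -1.8, 5.3]
grip_width: 0.0234
grasp_force: 58.8
```

apply_moves([
  [0,0.03,-0.3,0],
  [0,0.03,-0.85,0],
  [0,0.03,-0.95,0],
  [0,0.03,-1,0],
  [0,0.03,-1,0],
])

```text
clock: 35.6
eef_pos: [0.4638, 0.1745, 0.2811]
tool_rot: [0.151, 0.988, 0.019, -0.004]
ft_force: [-0.3, -0.2, -2.5]
grip_width: 0.0232
grasp_force: 59.2
```

apply_moves([
  [0,0,-0.2,-0.105],
  [0,0,0,-0.105],
  [0,0,0,-0.105],
  [0,0,0,0],
  [0,0,0,0],
])

```text
clock: 36.02
eef_pos: [0.464, 0.1743, 0.2845]
tool_rot: [-0.012, 1.0, 0.019, -0.001]
ft_force: [-0.6, -1.0, -3.1]
grip_width: 0.0233
grasp_force: 59.2
```

```bash
python3 - <<'E'
from h import *
to(.46,-.165,.2875)
E
```

```text
p [0.464  0.1743 0.2845] yaw -178.65 tilt 2.19 q [0.34 0.21 0.05 1.4  0.04 0.32]
tool units [  0.6  -16.94  -0.8 ]
```

apply_moves([
  [0.03,-0.85,-0.04,0],
  [0.03,-0.85,-0.04,0],
  [0.03,-0.85,-0.04,0],
  [0.03,-0.85,-0.04,0],
  [0.03,-0.85,-0.04,0],
])

```text
clock: 36.43
eef_pos: [0.4633, 0.0885, 0.2855]
tool_rot: [-0.012, 1.0, 0.019, -0.001]
ft_force: [0.0, -0.5, -3.1]
grip_width: 0.0234
grasp_force: 59.4
```

apply_moves([
  [0.03,-0.85,-0.04,0],
  [0.03,-0.85,-0.04,0],
  [0.03,-0.85,-0.04,0],
  [0.03,-0.85,-0.04,0],
  [0.03,-0.85,-0.04,0],
])

```text
clock: 36.85
eef_pos: [0.4626, 0.0032, 0.2863]
tool_rot: [-0.012, 1.0, 0.019, -0.0]
ft_force: [0.3, -0.3, -3.5]
grip_width: 0.0234
grasp_force: 59.4
```

apply_moves([
  [0.03,-0.85,-0.04,0],
  [0.03,-0.85,-0.04,0],
  [0.03,-0.85,-0.04,0],
  [0.03,-0.85,-0.04,0],
  [0.03,-0.85,-0.04,0],
])

```text
clock: 37.27
eef_pos: [0.4618, -0.0819, 0.287]
tool_rot: [-0.012, 1.0, 0.019, -0.0]
ft_force: [0.7, -0.5, -2.8]
grip_width: 0.0229
grasp_force: 59.4
```

apply_moves([
  [0.03,-0.85,-0.04,0],
  [0.03,-0.85,-0.04,0],
  [0.03,-0.85,-0.04,0],
  [0.03,-0.85,-0.04,0],
  [0.03,-0.85,-0.04,0],
])

```text
clock: 37.68
eef_pos: [0.4611, -0.167, 0.2878]
tool_rot: [-0.012, 1.0, 0.019, -0.0]
ft_force: [-0.6, 0.4, -2.5]
grip_width: 0.0234
grasp_force: 59.3
```

```bash
python3 - <<'E'
from h import *
to(.6145,-.165,.287)
E
```

```text
p [ 0.4611 -0.167   0.2878] yaw -178.66 tilt 2.23 q [-0.37  0.22  0.07  1.43  0.04 -0.39]
tool units [-7.67 -0.08  0.03]
```

apply_moves([
  [-0.4,0,0,0],
  [-0.7,0,0,0],
  [-0.7,0,0,0],
  [-0.7,0,0,0],
  [-0.7,0,0,0],
])

```text
clock: 38.1
eef_pos: [0.526, -0.1642, 0.2877]
tool_rot: [-0.012, 1.0, 0.02, -0.0]
ft_force: [-0.2, -0.7, -3.2]
grip_width: 0.0232
grasp_force: 59.6
```

apply_moves([
  [-0.7,0,0,0],
  [-0.7,0,0,0],
  [-0.7,0,0,0],
  [-0.7,0,0,0],
  [-0.7,0,0,0],
])

```text
clock: 38.52
eef_pos: [0.5961, -0.1621, 0.2875]
tool_rot: [-0.012, 1.0, 0.02, -0.0]
ft_force: [0.4, 0.7, -3.2]
grip_width: 0.0229
grasp_force: 59.6
```

apply_moves([
  [-0.5,0,0,0],
  [-0.4,0,0,0],
  [0,0,0,0],
  [0,0,0,0],
  [0,0,0,0],
])

```text
clock: 38.93
eef_pos: [0.6128, -0.1621, 0.2878]
tool_rot: [-0.013, 1.0, 0.019, -0.001]
ft_force: [0.4, 0.5, -3.1]
grip_width: 0.023
grasp_force: 59.6
```

```bash
python3 - <<'E'
from h import *
to(.6145,-.165,.253)
from workcell import bot
pickle.dump(bot.camera("side"),open("side7.pkl","wb"))
b=load("side7")["image"]
# hook peak check against C1's same pose
d=cv2.absdiff(load("side5")["image"],b).max(2)[240:335,310:375]>50; print("diff px",d.sum())
print(load("side5")["image"].shape, cv2.phaseCorrelate(*[np.float64(cv2.cvtColor(load(k)["image"][245:335,312:365],cv2.COLOR_BGR2GRAY)) for k in("side5","side7")]))
E
```

```text
p [ 0.6128 -0.1621  0.2878] yaw -178.54 tilt 2.22 q [-0.27  0.52  0.51  1.57  0.04 -0.3 ]
tool units [-0.08 -0.22  1.73]
diff px 651
(480, 640, 3) ((0.5690448388836025, -0.6114357473139833), 0.9620130496870083)
```

apply_moves([
  [-0.05,0,0.3,0],
  [0,0,0.4,0],
  [0,-0.06,0.4,0],
  [0,0,0.4,0],
  [0,0,0.2,0],
])

```text
clock: 39.4
eef_pos: [0.6133, -0.1622, 0.2522]
tool_rot: [-0.013, 1.0, 0.02, -0.001]
ft_force: [-0.5, -0.1, -2.7]
grip_width: 0.0232
grasp_force: 59.5
```

apply_moves([
  [0,0,0,0],
  [0,0,0,0],
  [0,0,0,0],
  [0,0,0,0],
  [0,0,0,0],
])

```text
clock: 39.82
eef_pos: [0.6145, -0.1624, 0.2549]
tool_rot: [-0.013, 1.0, 0.019, 0.001]
ft_force: [-0.3, -0.6, -2.1]
grip_width: 0.0231
grasp_force: 59.6
```

apply_moves([
  [0,0.7,0.03,0],
  [0,0.7,0.03,0],
  [0,0.7,0.03,0],
  [0,0.7,0.03,0],
  [0,0.7,0.03,0],
])

```text
clock: 40.23
eef_pos: [0.6123, -0.0902, 0.2542]
tool_rot: [-0.014, 1.0, 0.019, 0.0]
ft_force: [0.1, 0.1, -2.4]
grip_width: 0.0234
grasp_force: 59.6
```

apply_moves([
  [0,0.7,0.03,0],
  [0,0.7,0.03,0],
  [0,0.7,0.03,0],
  [0,0.7,0.03,0],
  [0,0.7,0.03,0],
])

```text
clock: 40.65
eef_pos: [0.6105, -0.0207, 0.2537]
tool_rot: [-0.013, 1.0, 0.019, 0.0]
ft_force: [0.3, -0.1, -3.2]
grip_width: 0.0233
grasp_force: 59.6
```

apply_moves([
  [0,0.7,0.03,0],
  [0,0.7,0.03,0],
  [0,0.7,0.03,0],
  [0,0.7,0.03,0],
  [0,0.7,0.03,0],
])

```text
clock: 41.07
eef_pos: [0.6087, 0.0492, 0.2533]
tool_rot: [-0.013, 1.0, 0.019, 0.0]
ft_force: [-0.5, 0.1, -3.0]
grip_width: 0.0231
grasp_force: 59.6
```

apply_moves([
  [0,0.6,0.03,0],
  [0,0.6,0.03,0],
  [0,0.4,0.03,0],
  [0,0,0,0],
  [0,0,0,0],
])

```text
clock: 41.48
eef_pos: [0.6079, 0.0802, 0.2527]
tool_rot: [-0.013, 1.0, 0.019, -0.0]
ft_force: [0.7, -0.9, -4.1]
grip_width: 0.0232
grasp_force: 59.5
```

```bash
python3 - <<'E'
from h import *
to(.6085,.0885,.25)
E
```

```text
p [0.6079 0.0802 0.2527] yaw -178.46 tilt 2.15 q [0.11 0.47 0.33 1.43 0.04 0.09]
tool units [-0.04  0.41  0.15]
```

apply_moves([
  [0,0.2,0.01,0],
  [0,0.22,0.01,0],
  [0,0,0.08,0],
  [0,0,0.08,0],
  [0,0,0,0],
])

```text
clock: 41.9
eef_pos: [0.6076, 0.0881, 0.2491]
tool_rot: [-0.013, 1.0, 0.019, -0.0]
ft_force: [-0.2, -0.4, -3.2]
grip_width: 0.0232
grasp_force: 59.7
```

apply_moves([
  [0,0,0.04,0],
  [0,0,0,0],
  [0,0,0,0],
  [0,0,0,0],
  [0,0,0,0],
])

```text
clock: 42.32
eef_pos: [0.6077, 0.0882, 0.249]
tool_rot: [-0.013, 1.0, 0.019, 0.0]
ft_force: [-1.4, -0.7, -1.6]
grip_width: 0.0232
grasp_force: 59.9
```

```bash
python3 - <<'E'
from h import *
to(.6085,.0885,.25)
E
```

```text
p [0.6077 0.0882 0.249 ] yaw -178.51 tilt 2.17 q [0.13 0.47 0.33 1.42 0.04 0.1 ]
tool units [-0.04  0.02 -0.05]
```

apply_moves([
  [0,0,0.05,0],
  [0,0,0,0],
  [0,0,0,0],
  [0,0,0,0],
  [0,0,0,0],
])

```text
clock: 42.73
eef_pos: [0.6078, 0.0882, 0.2488]
tool_rot: [-0.013, 1.0, 0.019, 0.001]
ft_force: [-2.4, -1.5, 6.3]
grip_width: 0.0232
grasp_force: 60.6
```

apply_moves([
  [0,0,0,0],
  [0,0,0,0],
  [0,0,0,0],
  [0,0,0,0],
  [0,0,0,0],
], claw=0)

```text
clock: 43.15
eef_pos: [0.6078, 0.0886, 0.2473]
tool_rot: [-0.013, 1.0, 0.019, -0.0]
ft_force: [0.1, 0.5, 0.4]
grip_width: 0.0819
grasp_force: 0.0
```

apply_moves([
  [0,0,-0.4,0],
  [0,0,-0.8,0],
  [0,0,-0.8,0],
  [0,0,-0.8,0],
  [0,0,-0.8,0],
])

```text
clock: 43.57
eef_pos: [0.6077, 0.0858, 0.321]
tool_rot: [-0.013, 1.0, 0.019, 0.0]
ft_force: [0.5, 1.1, 0.1]
grip_width: 0.0851
grasp_force: 0.0
```

apply_moves([
  [0.9,0,-0.2,0],
  [0.9,0,0,0],
  [0.9,0,0,0],
  [0.9,0,0,0],
  [0.9,0,0,0],
])

```text
clock: 43.98
eef_pos: [0.5171, 0.0832, 0.3242]
tool_rot: [-0.013, 1.0, 0.019, 0.001]
ft_force: [0.2, 0.4, 0.2]
grip_width: 0.0854
grasp_force: 0.0
```

apply_moves([
  [0.9,0,0,0],
  [0.9,0,0,0],
  [0.9,0,0,0],
  [0.9,0,0,0],
  [0.9,0,0,0],
])

```text
clock: 44.4
eef_pos: [0.427, 0.0809, 0.3243]
tool_rot: [-0.013, 1.0, 0.019, 0.001]
ft_force: [-0.3, -0.5, 0.4]
grip_width: 0.0854
grasp_force: 0.0
```

apply_moves([
  [0.9,0,0,-0.0946],
  [0.9,0,0,-0.0946],
  [0,0,0,-0.0946],
  [0,0,0,-0.0946],
  [0,0,0,0],
])

```text
clock: 44.82
eef_pos: [0.3918, 0.0782, 0.3244]
tool_rot: [-0.21, 0.977, 0.019, 0.005]
ft_force: [0.6, 0.1, 0.5]
grip_width: 0.0854
grasp_force: 0.0
```

```bash
python3 - <<'E'
from h import *
to(.45,.319,.285)
from workcell import bot
for n in("top","side"): pickle.dump(bot.camera(n),open(n+"8.pkl","wb"))
a,b=load("top8"),load("side8")
A=cv2.resize(a["image"][200:360,140:340],(400,320),interpolation=cv2.INTER_CUBIC);B=cv2.resize(b["image"][160:320,210:410],(400,320),interpolation=cv2.INTER_CUBIC)
cv2.imwrite("pics/c8.png",np.hstack([A,B]))
for q in[(.606,.195),(.6087,.09)]: print(proj(a,[*q,.272]).round(1))
E
```

```text
p [0.3918 0.0782 0.3244] yaw -155.72 tilt 2.22 q [ 0.17  0.01 -0.08  1.47  0.04 -0.25]
tool units [-7.57  9.7   2.44]
[217.5 227. ]
[272.6 220.4]
```

View pics/c8.png

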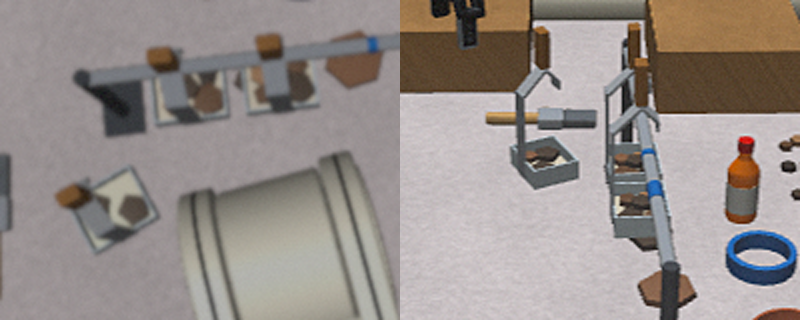

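C3 was knocked aside: its block moved from about (164,318) to (176,298). I'll refit its pose.

```bash
python3 - <<'E'
from h import *
t,s=load("top8"),load("side8")
g0=cv2.cvtColor(load("top0")["image"],cv2.COLOR_BGR2GRAY);g1=cv2.cvtColor(t["image"],cv2.COLOR_BGR2GRAY)
x0,y0,x1,y1=168,296,214,346
T=g0[y0:y1,x0:x1]
W=np.float32([[1,0,x0+10.5],[0,1,y0-17.3]])
cc,W=cv2.findTransformECC(T,g1,W,cv2.MOTION_EUCLIDEAN,(3,200,1e-6),None,3)
print("cc",cc,np.degrees(np.arctan2(W[1,0],W[0,0])),W[:,2])
old=np.float64([(195,300),(209.5,326),(177,343.5)]); new=(old-[x0,y0])@W[:,:2].T+W[:,2]
eye=np.float64([(205,283.5),(219.5,307.5),(188.5,326)])
print(new.round(1).tolist(),"eye",eye.tolist())
K=[(.035,-.042),(-.035,-.042),(-.035,.042)]
def g(q,P):
    R=np.array([[np.cos(q[2]),-np.sin(q[2])],[np.sin(q[2]),np.cos(q[2])]])
    return np.concatenate([proj(t,[*(R@k+q[:2]),.03])-p for k,p in zip(K,P)])
for P in(new,eye):
    q=least_squares(g,[.45,.3,.4],args=(P,)); print(q.x.round(4),np.degrees(q.x[2]).round(1),q.fun.round(1),"blk top",proj(t,[*q.x[:2],.222]).round(1),"side",proj(s,[*q.x[:2],.222]).round(1))
def blk(n,x0,y0,w,h):
  im=load(n)["image"][y0:y0+h,x0:x0+w].astype(int); m=(im[...,2]-im[...,0]>60)&(im[...,2]>80)
  k,l,st,c=cv2.connectedComponentsWithStats(m.astype(np.uint8)); i=1+st[1:,4].argmax(); print(n,st[i,:2]+[x0,y0],st[i,2:],c[i]+[x0,y0])
blk("top8",165,288,24,22); blk("top8",210,218,25,20); blk("top8",264,212,20,20)
im=s["image"]; cv2.imwrite("pics/c9.png",np.hstack([cv2.resize(im[165:260,250:345],(570,570),interpolation=cv2.INTER_CUBIC)]))
E
```

```text
cc 0.9422267492852284 0.18087381 [177.77898 278.48367]
[[204.8, 282.6], [219.2, 308.6], [186.6, 326.0]] eye [[205.0, 283.5], [219.5, 307.5], [188.5, 326.0]]
[0.4861 0.2946 0.4182] 24.0 [ 0.4 -0.5 -0.1 -0.2 -0.2  0.7] blk top [174.4 297.4] side [280.2 174.8]
[0.4855 0.2929 0.4535] 26.0 [ 0.1 -1.6  0.5  0.3 -0.6  1.2] blk top [175.3 297.6] side [280. 175.]
top8 [169 294] [10  8 55] [173.52727273 297.49090909]
top8 [215 225] [10  7 53] [219.22641509 227.69811321]
top8 [269 218] [10  7 54] [273.62962963 221.11111111]
```

View pics/c9.png

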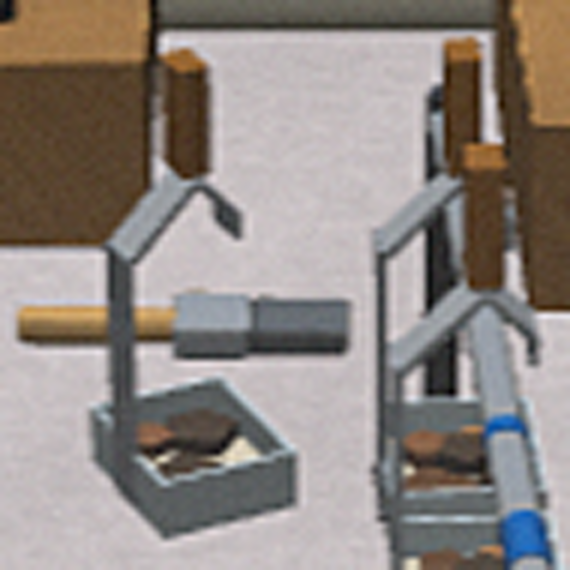

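```bash
python3 - <<'E'
from h import *
to(.487,.2945,.3244); to(.487,.2945,.2004)
E
```

```text
p [0.3921 0.0782 0.324 ] yaw -155.96 tilt 2.2 q [ 0.17  0.01 -0.08  1.47  0.04 -0.25]
tool units [-8.74  7.94  0.4 ]
p [0.3921 0.0782 0.324 ] yaw -155.96 tilt 2.2 q [ 0.17  0.01 -0.08  1.47  0.04 -0.25]
tool units [-8.64  7.72  6.6 ]
```

apply_moves([
  [-0.87,0.79,0.04,0],
  [-0.87,0.79,0.04,0],
  [-0.87,0.79,0.04,0],
  [-0.87,0.79,0.04,0],
  [-0.87,0.79,0.04,0],
])

```text
clock: 45.33
eef_pos: [0.4395, 0.187, 0.3236]
tool_rot: [-0.208, 0.978, 0.019, 0.004]
ft_force: [-0.8, -0.9, 0.1]
grip_width: 0.0855
grasp_force: 0.0
```

apply_moves([
  [-0.87,0.79,0.04,0],
  [-0.87,0.79,0.04,0],
  [-0.87,0.79,0.04,0],
  [-0.87,0.79,0.04,0],
  [-0.87,0.79,0.04,0],
])

```text
clock: 45.75
eef_pos: [0.4864, 0.2949, 0.3234]
tool_rot: [-0.208, 0.978, 0.019, 0.004]
ft_force: [-0.0, -1.0, -0.0]
grip_width: 0.0855
grasp_force: 0.0
```

apply_moves([
  [0,0,0.5,0],
  [0,0,0.5,0],
  [0,0,0.5,0],
  [0,0,0.5,0],
  [0,0,0,0],
])

```text
clock: 46.17
eef_pos: [0.4849, 0.2946, 0.2809]
tool_rot: [-0.209, 0.978, 0.018, 0.002]
ft_force: [0.8, -0.6, -0.9]
grip_width: 0.0856
grasp_force: 0.0
```

```bash
python3 - <<'E'
from h import *
to(.487,.2945,.2004)
E
```

```text
p [0.4849 0.2946 0.2809] yaw -155.87 tilt 2.07 q [0.53 0.36 0.24 1.44 0.03 0.11]
tool units [-0.05 -0.19  4.02]
```

apply_moves([
  [-0.02,-0.04,0.8,0],
  [-0.02,-0.04,0.8,0],
  [-0.02,-0.04,0.8,0],
  [0,-0.04,0.8,0],
  [0,-0.04,0.8,0],
])

```text
clock: 46.58
eef_pos: [0.4888, 0.2949, 0.2035]
tool_rot: [-0.209, 0.978, 0.019, 0.004]
ft_force: [-0.8, 0.1, -0.5]
grip_width: 0.0858
grasp_force: 0.0
```

apply_moves([
  [0,0,0,0],
  [0,0,0,0],
  [0,0,0,0],
  [0,0,0,0],
  [0,0,0,0],
])

```text
clock: 47.0
eef_pos: [0.4893, 0.2955, 0.2051]
tool_rot: [-0.21, 0.978, 0.019, 0.005]
ft_force: [-0.1, 1.1, 0.3]
grip_width: 0.0855
grasp_force: 0.0
```

```bash
python3 - <<'E'
from h import *
to(.487,.2945,.2)
E
```

```text
p [0.4893 0.2955 0.2051] yaw -155.82 tilt 2.27 q [0.53 0.39 0.09 1.25 0.03 0.11]
tool units [ 0.13 -0.01  0.25]
```

apply_moves([
  [0.11,0,0.23,0],
  [0,0,0,0],
  [0,0,0,0],
  [0,0,0,0],
  [0,0,0,0],
])

```text
clock: 47.42
eef_pos: [0.4866, 0.2945, 0.199]
tool_rot: [-0.21, 0.978, 0.019, 0.004]
ft_force: [-0.9, -0.6, 0.6]
grip_width: 0.0853
grasp_force: 0.0
```

apply_moves([
  [0,0,0,0],
  [0,0,0,0],
  [0,0,0,0],
  [0,0,0,0],
  [0,0,0,0],
], claw=1)

```text
clock: 47.83
eef_pos: [0.4866, 0.2945, 0.199]
tool_rot: [-0.21, 0.978, 0.019, 0.004]
ft_force: [-0.5, -0.1, 0.9]
grip_width: 0.0253
grasp_force: 0.3
```

apply_moves([
  [0,0,0,0],
  [0,0,0,0],
  [0,0,0,0],
  [0,0,0,0],
  [0,0,0,0],
])

```text
clock: 48.25
eef_pos: [0.4869, 0.2944, 0.1994]
tool_rot: [-0.21, 0.978, 0.019, 0.004]
ft_force: [0.6, -0.1, 4.7]
grip_width: 0.0232
grasp_force: 59.3
```

apply_moves([
  [0,0,0,0],
  [0,0,0,0],
  [0,0,0,0],
  [0,0,0,0],
  [0,0,0,0],
])

```text
clock: 48.67
eef_pos: [0.4869, 0.2945, 0.1994]
tool_rot: [-0.21, 0.978, 0.019, 0.004]
ft_force: [0.4, -0.8, 4.7]
grip_width: 0.0232
grasp_force: 59.5
```

apply_moves([
  [0,0.03,-0.3,0],
  [0,0.03,-0.85,0],
  [0,0.03,-0.95,0],
  [0,0.03,-1,0],
  [0,0.03,-1,0],
])

```text
clock: 49.08
eef_pos: [0.4842, 0.2939, 0.2803]
tool_rot: [-0.21, 0.978, 0.019, 0.002]
ft_force: [1.7, 0.7, -2.2]
grip_width: 0.0231
grasp_force: 58.9
```

apply_moves([
  [0.4,0,-0.2,0.095],
  [0.5,0,0,0.095],
  [0.5,0,0,0.095],
  [0,0,0,0.095],
  [0,0,0,0],
])

```text
clock: 49.5
eef_pos: [0.4576, 0.2851, 0.2838]
tool_rot: [-0.012, 1.0, 0.019, -0.001]
ft_force: [-0.2, 0.2, -2.2]
grip_width: 0.0234
grasp_force: 58.9
```

```bash
python3 - <<'E'
from h import *
to(.46,-.165,.2875)
E
```

```text
p [0.4576 0.2851 0.2838] yaw -178.66 tilt 2.16 q [0.54 0.3  0.16 1.42 0.03 0.52]
tool units [  0.4  -22.48  -1.03]
```

25 rows at ty −0.9, tz −0.04.

apply_moves([
  [0.02,-0.9,-0.04,0],
  [0.02,-0.9,-0.04,0],
  [0.02,-0.9,-0.04,0],
  [0.02,-0.9,-0.04,0],
  [0.02,-0.9,-0.04,0],
])

```text
clock: 49.92
eef_pos: [0.4586, 0.1945, 0.2843]
tool_rot: [-0.014, 1.0, 0.019, -0.001]
ft_force: [-0.2, -0.5, -3.0]
grip_width: 0.0233
grasp_force: 59.3
```

apply_moves([
  [0.02,-0.9,-0.04,0],
  [0.02,-0.9,-0.04,0],
  [0.02,-0.9,-0.04,0],
  [0.02,-0.9,-0.04,0],
  [0.02,-0.9,-0.04,0],
])

```text
clock: 50.33
eef_pos: [0.4588, 0.1043, 0.285]
tool_rot: [-0.014, 1.0, 0.019, -0.001]
ft_force: [-0.3, -0.8, -2.1]
grip_width: 0.0234
grasp_force: 59.3
```

apply_moves([
  [0.02,-0.9,-0.04,0],
  [0.02,-0.9,-0.04,0],
  [0.02,-0.9,-0.04,0],
  [0.02,-0.9,-0.04,0],
  [0.02,-0.9,-0.04,0],
])

```text
clock: 50.75
eef_pos: [0.4591, 0.0143, 0.2857]
tool_rot: [-0.014, 1.0, 0.02, -0.001]
ft_force: [0.8, -0.3, -2.5]
grip_width: 0.0232
grasp_force: 59.3
```

apply_moves([
  [0.02,-0.9,-0.04,0],
  [0.02,-0.9,-0.04,0],
  [0.02,-0.9,-0.04,0],
  [0.02,-0.9,-0.04,0],
  [0.02,-0.9,-0.04,0],
])

```text
clock: 51.17
eef_pos: [0.4594, -0.0758, 0.2862]
tool_rot: [-0.014, 1.0, 0.02, -0.001]
ft_force: [-0.2, -0.5, -3.0]
grip_width: 0.0237
grasp_force: 59.3
```

apply_moves([
  [0.02,-0.9,-0.04,0],
  [0.02,-0.9,-0.04,0],
  [0.02,-0.9,-0.04,0],
  [0.02,-0.9,-0.04,0],
  [0.02,-0.9,-0.04,0],
])

```text
clock: 51.58
eef_pos: [0.4596, -0.1659, 0.2867]
tool_rot: [-0.014, 1.0, 0.02, -0.001]
ft_force: [0.8, -0.3, -2.3]
grip_width: 0.0232
grasp_force: 59.3
```

```bash
python3 - <<'E'
from h import *
to(.614,-.165,.2872)
E
```

```text
p [ 0.4596 -0.1659  0.2867] yaw -178.44 tilt 2.27 q [-0.37  0.22  0.06  1.43  0.04 -0.39]
tool units [-7.72 -0.16 -0.04]
```

apply_moves([
  [-0.4,-0.1,-0.02,0],
  [-0.7,0,0,0],
  [-0.7,0,0,0],
  [-0.7,0,0,0],
  [-0.7,0,0,0],
])

```text
clock: 52.0
eef_pos: [0.5246, -0.1652, 0.287]
tool_rot: [-0.013, 1.0, 0.02, -0.001]
ft_force: [-0.1, 0.7, -2.1]
grip_width: 0.0234
grasp_force: 59.5
```

apply_moves([
  [-0.7,0,0,0],
  [-0.7,0,0,0],
  [-0.7,0,0,0],
  [-0.7,0,0,0],
  [-0.7,0,0,0],
])

```text
clock: 52.42
eef_pos: [0.5947, -0.1633, 0.2867]
tool_rot: [-0.014, 1.0, 0.02, -0.001]
ft_force: [0.2, 0.3, -2.2]
grip_width: 0.0231
grasp_force: 59.5
```

apply_moves([
  [-0.5,0,0,0],
  [-0.45,0,0,0],
  [0,0,0,0],
  [0,0,0,0],
  [0,0,0,0],
])

```text
clock: 52.83
eef_pos: [0.6124, -0.1633, 0.2872]
tool_rot: [-0.013, 1.0, 0.019, -0.001]
ft_force: [-0.2, 0.6, -2.3]
grip_width: 0.0229
grasp_force: 59.5
```

```bash
python3 - <<'E'
from h import *
to(.6145,-.165,.253)
from workcell import bot
pickle.dump(bot.camera("side"),open("side9.pkl","wb"))
for k in("side5","side7"): print(cv2.phaseCorrelate(*[np.float64(cv2.cvtColor(load(j)["image"][245:285,312:365],cv2.COLOR_BGR2GRAY)) for j in(k,"side9")]))
E
```

```text
p [ 0.6124 -0.1633  0.2872] yaw -178.54 tilt 2.23 q [-0.28  0.52  0.51  1.57  0.04 -0.3 ]
tool units [-0.1  -0.16  1.7 ]
((0.27454102211686404, -0.38215474205220445), 0.6595766187448702)
((-0.09920400827155262, 0.03278035370968979), 0.7906181777934196)
```

apply_moves([
  [-0.05,0,0.3,0],
  [0,0,0.4,0],
  [0,-0.06,0.4,0],
  [0,0,0.4,0],
  [0,0,0.15,0],
])

```text
clock: 53.3
eef_pos: [0.6128, -0.1633, 0.2526]
tool_rot: [-0.012, 1.0, 0.02, -0.002]
ft_force: [0.7, -0.2, -3.2]
grip_width: 0.0232
grasp_force: 59.4
```

apply_moves([
  [0,0,0,0],
  [0,0,0,0],
  [0,0,0,0],
  [0,0,0,0],
  [0,0,0,0],
])

```text
clock: 53.72
eef_pos: [0.6141, -0.1636, 0.2555]
tool_rot: [-0.012, 1.0, 0.019, 0.001]
ft_force: [0.8, 0.1, -2.5]
grip_width: 0.0233
grasp_force: 59.4
```

apply_moves([
  [0,0.7,0.03,0],
  [0,0.7,0.03,0],
  [0,0.7,0.03,0],
  [0,0.7,0.03,0],
  [0,0.7,0.03,0],
])

```text
clock: 54.13
eef_pos: [0.612, -0.0913, 0.2547]
tool_rot: [-0.013, 1.0, 0.019, 0.0]
ft_force: [0.0, 0.2, -2.9]
grip_width: 0.0234
grasp_force: 59.5
```

apply_moves([
  [0,0.7,0.03,0],
  [0,0.7,0.03,0],
  [0,0.7,0.03,0],
  [0,0.7,0.03,0],
  [0,0.5,0.03,0],
])

```text
clock: 54.55
eef_pos: [0.6104, -0.0254, 0.2541]
tool_rot: [-0.013, 1.0, 0.019, 0.0]
ft_force: [0.0, 0.2, -3.0]
grip_width: 0.0236
grasp_force: 59.4
```

apply_moves([
  [0,0,0,0],
  [0,0,0,0],
  [0,0,0,0],
  [0,0,0,0],
  [0,0,0,0],
])

```text
clock: 54.97
eef_pos: [0.6106, -0.0283, 0.254]
tool_rot: [-0.012, 1.0, 0.019, 0.0]
ft_force: [-0.7, -0.9, -2.6]
grip_width: 0.0234
grasp_force: 59.4
```

```bash
python3 - <<'E'
from h import *
to(.611,-.0165,.25)
E
```

```text
p [ 0.6106 -0.0283  0.254 ] yaw -178.67 tilt 2.18 q [-0.06  0.47  0.34  1.44  0.04 -0.09]
tool units [-0.04  0.58  0.22]
```

apply_moves([
  [0,0.3,0.02,0],
  [0,0.27,0.02,0],
  [0,0,0.08,0],
  [0,0,0.08,0],
  [0,0,0,0],
])

```text
clock: 55.38
eef_pos: [0.61, -0.0157, 0.25]
tool_rot: [-0.012, 1.0, 0.019, -0.0]
ft_force: [0.2, 0.8, -2.5]
grip_width: 0.0234
grasp_force: 59.4
```

apply_moves([
  [0,0,0.04,0],
  [0,0,0,0],
  [0,0,0,0],
  [0,0,0,0],
  [0,0,0,0],
])

```text
clock: 55.8
eef_pos: [0.6103, -0.0159, 0.2497]
tool_rot: [-0.012, 1.0, 0.019, 0.0]
ft_force: [-0.2, -0.1, -2.2]
grip_width: 0.0231
grasp_force: 59.5
```

```bash
python3 - <<'E'
from h import *
to(.611,-.0165,.249)
E
```

```text
p [ 0.6103 -0.0159  0.2497] yaw -178.61 tilt 2.19 q [-0.04  0.47  0.32  1.43  0.04 -0.07]
tool units [-0.04 -0.03  0.04]
```

apply_moves([
  [0,0,0.06,0],
  [0,0,0.03,0],
  [0,0,0,0],
  [0,0,0,0],
  [0,0,0,0],
])

```text
clock: 56.22
eef_pos: [0.6108, -0.0158, 0.2487]
tool_rot: [-0.012, 1.0, 0.019, 0.001]
ft_force: [0.5, -1.1, 2.6]
grip_width: 0.0235
grasp_force: 59.9
```

apply_moves([
  [0,0,0,0],
  [0,0,0,0],
  [0,0,0,0],
  [0,0,0,0],
  [0,0,0,0],
], claw=0)

```text
clock: 56.63
eef_pos: [0.6101, -0.0157, 0.2477]
tool_rot: [-0.012, 1.0, 0.019, -0.0]
ft_force: [-0.3, -0.1, 0.3]
grip_width: 0.0816
grasp_force: 0.0
```

apply_moves([
  [0,0,-0.4,0],
  [0,0,-0.8,0],
  [0,0,-0.8,0],
  [0,0,-0.8,0],
  [0,0,-0.8,0],
])

```text
clock: 57.05
eef_pos: [0.6102, -0.0185, 0.3213]
tool_rot: [-0.012, 1.0, 0.019, 0.0]
ft_force: [-0.2, 0.7, 0.1]
grip_width: 0.0856
grasp_force: 0.0
```

apply_moves([
  [0.9,0,0,0],
  [0.9,0,0,0],
  [0.9,0,0,0],
  [0.9,0,0,0],
  [0.9,0,0,0],
])

```text
clock: 57.47
eef_pos: [0.5195, -0.0207, 0.3205]
tool_rot: [-0.012, 1.0, 0.019, 0.0]
ft_force: [-0.9, -0.0, 0.2]
grip_width: 0.0857
grasp_force: 0.0
```

apply_moves([
  [0.9,0,0,0],
  [0.9,0,0,0],
  [0.9,0,0,0],
  [0.9,0,0,0],
  [0.9,0,0,0],
])

```text
clock: 57.88
eef_pos: [0.4295, -0.0229, 0.3205]
tool_rot: [-0.012, 1.0, 0.019, 0.001]
ft_force: [0.3, -0.9, 0.5]
grip_width: 0.0852
grasp_force: 0.0
```

apply_moves([
  [0.9,-0.9,0,0],
  [0.9,-0.9,0,0],
  [0.9,-0.9,0,0],
  [0,0,0,0],
  [0,0,0,0],
])

```text
clock: 58.3
eef_pos: [0.3773, -0.0787, 0.3186]
tool_rot: [-0.011, 1.0, 0.019, 0.001]
ft_force: [0.3, 0.3, 0.9]
grip_width: 0.0856
grasp_force: 0.0
```

```bash
python3 - <<'E'
from h import *
st()
from workcell import bot
for n in("top","side"): pickle.dump(bot.camera(n),open(n+"10.pkl","wb"))
a,b=load("top10"),load("side10")
A=cv2.resize(a["image"][150:350,150:550],(800,400),interpolation=cv2.INTER_CUBIC)
B=cv2.resize(b["image"][160:320,210:490],(350,200),interpolation=cv2.INTER_CUBIC);C=cv2.resize(b["image"][320:480,190:470],(350,200),interpolation=cv2.INTER_CUBIC)
cv2.imwrite("pics/end.png",np.vstack([A,np.hstack([B,C,np.zeros((200,100,3),np.uint8)])]))
def blk(n,x0,y0,w,h):
  im=load(n)["image"][y0:y0+h,x0:x0+w].astype(int); m=(im[...,2]-im[...,0]>60)&(im[...,2]>80)
  k,l,st,c=cv2.connectedComponentsWithStats(m.astype(np.uint8)); i=1+st[1:,4].argmax(); print(n,st[i,:2]+[x0,y0],st[i,2:],c[i]+[x0,y0])
blk("top10",210,218,25,20); blk("top10",264,212,20,20); blk("top10",316,205,24,18)
for q in[(.606,.195),(.6087,.09),(.6114,-.015)]: print(proj(a,[*q,.272]).round(1),[proj(b,[*q,z]).round(1) for z in(.272,.216)])
E
```

```text
p [ 0.3773 -0.0787  0.3186] yaw -178.73 tilt 2.18 q [-0.23 -0.   -0.11  1.47  0.04 -0.26]
top10 [214 225] [11  6 55] [219.34545455 227.6       ]
top10 [269 218] [10  7 55] [273.49090909 220.98181818]
top10 [323 212] [10  6 53] [327.37735849 214.28301887]
[217.5 227. ] [array([327.1, 172.2]), array([326.6, 192.4])]
[272.6 220.4] [array([330.7, 190. ]), array([330.2, 211.1])]
[327.4 213.9] [array([334.9, 210.3]), array([334.2, 232.4])]
```

View pics/end.png

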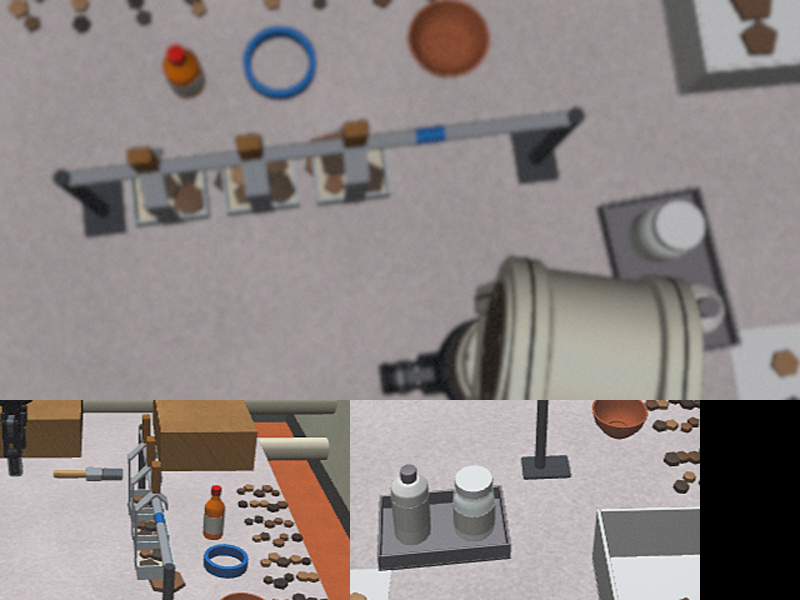

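All three carriers hang over their marks: their block centres at columns 219, 273 and 327 match the predicted 217.5, 272.6 and 327.4. The bottle and jar stand in the tray and the bystanders are in place.

```bash
python3 -c "
from workcell import bot
print(bot.job_done())"
```

```text
the job is handed in; nothing more can be done
None
```

The job is handed in: the bottle and jar stand in the grey tray, and all three carriers hang at the narrow marks by my last camera check; no verdict came back.

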